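Refill the lens cabinet's drying jar

ROBOT

A 6-joint arm with a two-finger parallel gripper is mounted at the origin on the work surface. World frame = base frame: x ahead of the robot, y to its left, z up, the work surface at z = 0. Lengths are in m, angles in degrees, forces in N, time in s.
With the tool pointing down it reaches from about 0.325 to 0.875 m from the base axis. Payload 4.4 kg.
Tool frame: the origin (TCP) lies at the very end of the fingers, on their centre line; the grasp point (between the pads) lies pinch_z behind it (pinch_z is the distance from the TCP to the grasp point, in m); z points along the fingers, y is the line along which they close (so a half turn about z gives the same grasp; the last joint's range is limited). The gripper opens to 85 mm and grips with 20 to 120 N. Pads are 22 mm wide; open, the fingers measure 114 mm over their backs; the gripper's body (76 mm by 85 mm) begins 54 mm behind the grasp point. The pads swing forward as they close: fully open they stand 13 mm farther back than shut.
Start: joints at [-77.206, 11.837, 88.321, -0, 79.842, -8.623], TCP at [0.21, -0.535, 0.231] pointing down, gripper open.
Joint ranges: [-156.59, 156.59], [-49.26, 127.26], [12.9, 141.05], [-63.56, 243.56], [4.71, 150.69], [-161.64, 161.64]. Speed limits (degrees/s): [159.86, 159.86, 180, 180, 180, 180].

INTERFACE

Orientations are given as a 3x3 rotation matrix whose columns are the frame's x, y, z axes.
In Python, from workcell import get_state, grab_frame, camera_params, finish_job, pinch_z gives the robot as it stands.
- The arm moves only by the tool play_rows, never from a script. Its argument "series" is a list of rows, each a list of 3 entries, a list of its own where there are three numbers: the turn, a rotation vector about the tool's x, y, z in units of 180 degrees (1.0 is 180 degrees), then the shift along the tool's x, y, z in units of 0.2 m (1.0 is 0.2 m), then the finger opening in mm, from 0 to 85.4. In form: [[[rx, ry, rz], [x, y, z], fingers], ...]. A call has 1 to 5 rows; each row is the pose to reach, as a shift and turn from the pose commanded when the call began, along the tool's axes at that moment, turning the shorter way round; what a row does not reach only later rows make up. A row lasts 1/12 s, in which the tool goes at most 41.7 mm and 7.16 degrees, less where a joint would pass 70% of its speed; a pose out of reach is approached as far as the arm can. A call with a number of a shift or a turn outside -1 to 1 is refused whole. A call with a gripper value outside its range is refused whole. The fingers move at their own pace and stop on an object; the grip force is fixed at half the most. Time passes only in rows, so rows that repeat a pose let the fingers close. It gives the time, the measured TCP pose, the force, the opening and the grip force at its end, in the units of the state.
- get_state(): the state, without advancing time (a new reading comes with each control period).
- grab_frame(name): name is "scene" or "top" or "wrist"; returns the picture (420x560x3 uint8, red, green, blue); there is no depth.
- camera_params(name): a dict with "fx", "fy", "cx", "cy" (pixels), "k1" (the pictures are not rectified: a ray, as slopes to the right and down, at radius r is drawn at 1 + k1 r^2 times it, then the intrinsics apply), "pose" (4x4, takes a point from camera to world coordinates); the wrist camera has in their place "mount" (4x4, takes a point from camera to tool coordinates, whose origin is the TCP and whose axes are the flange's). Camera axes: x right, y up, looking along -z (the intrinsics and any distortion apply to the point x, -y, -z); pixel columns grow to the right and rows downward; lengths in m; the calibration is good to about 2 mm. A picture is of the moment at which its call begins: read the wrist's pose just before it. camera_params takes no time and is no camera call.
- finish_job(): hands the job in; it is judged then, once.
The state is a dict: "time_s": time; "q": joint angles; "qvel": joint speeds; "effort": joint torques, N m; "tool_pos": TCP position; "orientation": TCP orientation; "ft_force": force on the tool from outside, world axes, zero at the start; "ft_torque": the same for the moment, N m; "grip_width": opening from 0.0 (shut) to 1.0 (fully open); "finger_force": force on a finger pad.
Only numpy, scipy, OpenCV 4.12 (cv2) and the standard library are available. Lean on these libraries where they do the work, as an engineer would, in place of code of your own. Each camera call takes 0.05 s, during which the arm holds its last target. There are 200 camera calls.

TASK

Lift the blue pan off the free-spinning turntable and set it on the table at the sorting board's open outlet; with the yellow brush sweep every orange tablet off the board into the pan, never touching a tablet with the fingers. Then pour the tablets from the pan through the white funnel into the glass jar and close the funnel with its green dust cover, lying level. Finish with the empty pan standing back on the turntable, near its middle, and the brush standing in the middle of its green mat, and leave the other things on the bench where they are, the little oil bottle still upright.

Things in the scene. Friction and masses are not known exactly. Their poses are not given: they have to be found in the camera images.
- board: fixed dark sorting board, floor 38 mm above the table, 30 mm free beneath its outlet edge (feet begin 60 mm behind it). Origin: on the table below the middle of the outlet edge; the outlet faces -x, the floor runs 187 mm along +x to a back rail. Rails 14 mm high: back and sides, inner side faces at y = +-47 mm, straight and parallel up to the open outlet, which is 94 mm wide
- board_edge (a point): middle of the board's outlet edge, at floor level (38 mm above the table); axes as the board's
- pan: loose blue pan, 0.14 kg. Origin: on its underside; spout along its -x. Body x = -40 to 70 mm, y = +-43 mm, then tapers to an open spout 52 mm wide at x = -85 mm, whose lip is 9 mm above the underside. Walls 24 mm high, 3 mm thick, none at the spout; floor 3 mm thick. A black post at x = 64 mm carries a level black grip bar along x (-35 to 65 mm), 14 mm wide and high, centred 85 mm up
- pan_grip (a point): on the pan's grip bar over its centre of mass: x = 5 mm, 85 mm above its underside; axes as the pan's
- platter_top (a point): middle of the top of a grey turntable platter, 250 mm across and 12 mm thick, that spins freely on a fixed black foot; its top face, and this point on its axis, is 32 mm above the table
- jar: fixed unit: black base disc 110 mm across, glass jar (inner diameter 50 mm, rim 97 mm above the table) with a white funnel in it: mouth 134 mm inside, rim 164 mm above the table, throat 42 mm inside, stem ending 84 mm above the table. Origin: on the table, on the axis
- jar_in (a point): centre of the jar's inner floor, 16 mm above the table
- funnel_rim (a point): centre of the funnel's mouth, level with its rim, 164 mm above the table
- brush: loose bench brush, 0.12 kg, standing upright: head 36 mm (x) by 80 mm (y, the sweeping width) by 30 mm high, with an upright square yellow grip 16 mm wide in the middle, from 30 to 91 mm above its underside. Origin: centre of its underside, z up along the grip
- mat_top (a point): centre of the top face of the fixed green mat (100 by 140 by 3 mm) on which the brush stands, 3 mm above the table; x along its short side
- oil: loose little amber oil bottle, 26 mm across and 55 mm high, standing on the turntable (rides with the platter). Origin: centre of its underside, z up
- cover: loose green dust cover of the funnel, 0.08 kg, lying on the table: disc 152 mm across and 4 mm thick over a centring plug 100 mm across and 6 mm deep, which hangs inside the funnel's mouth while the disc lies on its rim; black knob on top, 22 mm across, from 10 to 44 mm above the underside. Origin: centre of the plug's underside, z up
- tab1: orange drying tablet, a flat disc 16 mm across and 9 mm thick; starts lying flat on the sorting board (some of the seven are absent). Origin: centre of its underside when lying as built, z along its axis
- tab2: orange drying tablet, a flat disc 16 mm across and 9 mm thick; starts lying flat on the sorting board (some of the seven are absent). Origin: centre of its underside when lying as built, z along its axis
- tab3: orange drying tablet, a flat disc 16 mm across and 9 mm thick; starts lying flat on the sorting board (some of the seven are absent). Origin: centre of its underside when lying as built, z along its axis
- tab4: orange drying tablet, a flat disc 16 mm across and 9 mm thick; starts lying flat on the sorting board (some of the seven are absent). Origin: centre of its underside when lying as built, z along its axis
- tab5: orange drying tablet, a flat disc 16 mm across and 9 mm thick; starts lying flat on the sorting board (some of the seven are absent). Origin: centre of its underside when lying as built, z along its axis
- tab6: orange drying tablet, a flat disc 16 mm across and 9 mm thick; starts lying flat on the sorting board (some of the seven are absent). Origin: centre of its underside when lying as built, z along its axis
- tab7: orange drying tablet, a flat disc 16 mm across and 9 mm thick; starts lying flat on the sorting board (some of the seven are absent). Origin: centre of its underside when lying as built, z along its axis
- wash: bystander: loose white wash bottle, 56 mm across, 150 mm high; origin at its underside
- objective: bystander: loose black microscope objective standing on the table, 34 mm across, 48 mm high; origin at its underside
- mouse: bystander: loose black computer mouse, round, 60 mm across, 30 mm high; origin at its underside
Not all that is in view belongs to the job. What is shaped like the brush but brown or purple is not meant.

How it is judged:
By the outcome, as a careful person would: the job done as asked, in the order asked, and still so for the second after the job is handed in, with the robot touching nothing.
Of tab1, tab2, tab3, tab4, tab5, tab6, tab7 only 4 to 7 are there at a start; the rules pass over those that are not, and their reading is None.
At some moment in a run one of brush, cover may be knocked a few centimetres aside while the robot is not near it.
It also fails if it takes over 200 s, if anything falls off the work surface, if the arm or the gripper's body presses on something with over 40 N, if the wrist force passes 120 N, or if a joint passes its speed limit or range.

## Working session

There is one attempt and no reset: what is moved stays moved. The work goes in short steps, Python scripts to look and compute and a tool call to move; the robot and the scene stay as the last step left them, time stands still between calls to the robot, and variables do not carry over. Pictures are saved under pics/ and viewed, at most 14 in all, crops included, and the job is handed in when it is done.

Besides the shell and the picture viewer there is one more tool, called after "Emit:" as a command line: name --argument value ..., lists and objects as JSON in quotes. play_rows: Moves the arm, as the interface text tells. Its arguments: {"type":"object","properties":{"series":{"type":"array","items":{"type":"array"}}},"required":["series"]}

```bash
mkdir -p pics; ls
cat > h.py <<'E'
import numpy as np, cv2
from workcell import get_state, grab_frame, camera_params, finish_job, pinch_z
def campose(name, st=None):
    p=camera_params(name)
    if name!="wrist": return p, np.array(p["pose"])
    T=np.eye(4); T[:3,:3]=st["orientation"]; T[:3,3]=st["tool_pos"]
    return p, T@np.array(p["mount"])
def ray(p,T,u,v):
    K=np.array([[p["fx"],0,p["cx"]],[0,p["fy"],p["cy"]],[0,0,1.]])
    x,y=cv2.undistortPoints(np.array([[[u,v]]],float),K,np.array([p["k1"],0,0,0.]))[0,0]
    return T[:3,3], T[:3,:3]@np.array([x,-y,-1.])
def onplane(p,T,u,v,z):
    o,d=ray(p,T,u,v); return o+d*(z-o[2])/d[2]
def tri(rays):
    A=np.zeros((3,3)); b=np.zeros(3)
    for o,d in rays:
        d=d/np.linalg.norm(d); M=np.eye(3)-np.outer(d,d); A+=M; b+=M@o
    return np.linalg.solve(A,b)
def proj(p,T,X):
    c=T[:3,:3].T@(np.array(X)-T[:3,3]); x,y=c[0]/-c[2],-c[1]/-c[2]; r=1+p["k1"]*(x*x+y*y)
    return p["fx"]*x*r+p["cx"], p["fy"]*y*r+p["cy"]
def save(name,fn):
    st=get_state(); im=grab_frame(name); cv2.imwrite("pics/"+fn,im[:,:,::-1]); return st,im
E
python3 - <<'E'
from h import *
print(pinch_z, get_state())
for n in("scene","top"):
    save(n,n+"0.png"); print(n,camera_params(n))
print(camera_params("wrist"))
E
```

```text
pics
0.0187 {'time_s': 0.0, 'q': array([-7.72067357e+01,  1.18853306e+01,  8.84059155e+01,  1.03172195e-03,
        7.98399084e+01, -8.62635455e+00]), 'qvel': array([-0.00674043,  0.00150242,  0.04613824, -0.05544997, -0.11170651,
       -0.01181821]), 'effort': array([ 2.51335541e-04, -3.83031285e+01, -2.91594923e+01, -2.07440248e-04,
        1.04884920e-02,  7.77563400e-06]), 'tool_pos': array([ 0.20978178, -0.53455434,  0.23010579]), 'orientation': array([[ 9.30932079e-01,  3.65192039e-01, -4.89594287e-04],
       [ 3.65192189e-01, -9.30929463e-01,  2.23617509e-03],
       [ 3.60855594e-04, -2.26052313e-03, -9.99997380e-01]]), 'ft_force': array([ 0.88456132, -0.44070264, -0.39573377]), 'ft_torque': array([ 0.02195687, -0.03664476,  0.00982371]), 'finger_force': 0.0, 'grip_width': 1.003014089273721}
scene {'fx': 386.0006307625537, 'fy': 386.0006307625537, 'cx': 279.15942056298144, 'cy': 214.9667968115874, 'k1': -0.08177188528095868, 'pose': array([[-0.86162734, -0.26449025,  0.43317807,  0.94193293],
       [ 0.50741251, -0.46813555,  0.72345121,  0.65913894],
       [ 0.01144026, 
[... 368 characters left out ...]
04,  6.11515961e-03,
         1.32512022e-02],
       [ 6.00111503e-03,  1.46524614e-01,  9.89188821e-01,
         1.11016500e+00],
       [ 0.00000000e+00,  0.00000000e+00,  0.00000000e+00,
         1.00000000e+00]])}
{'fx': 295.2898452367834, 'fy': 295.2898452367834, 'cx': 279.06861601866257, 'cy': 207.79790456845254, 'k1': -0.02761515044597843, 'mount': array([[-2.26982818e-04,  9.64516960e-01,  2.64020801e-01,
         6.62223144e-02],
       [ 9.99999906e-01,  1.21251804e-04,  4.16760253e-04,
         1.30933912e-04],
       [ 3.69959334e-04,  2.64020871e-01, -9.64516896e-01,
        -1.43240353e-01],
       [ 0.00000000e+00,  0.00000000e+00,  0.00000000e+00,
         1.00000000e+00]])}
```

View pics/top0.png

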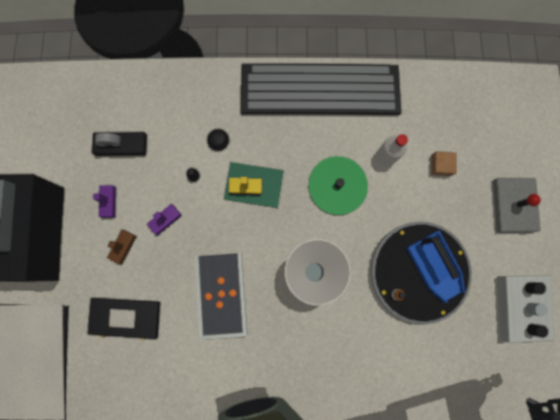

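View pics/scene0.png

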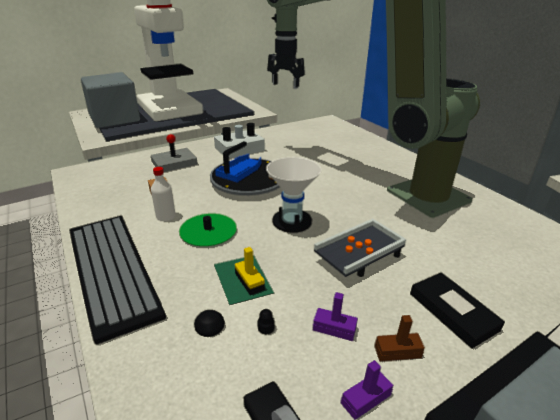

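The top view shows the board at about (221,295) with 5 tablets at (221,281), (208,296), (221,294), (233,293) and (219,305). It also shows the brush at (246,186) on its mat, the cover at (338,185), the funnel at (317,272), the platter at (421,272) with the pan, and the oil at (397,295). I'll zoom in for details.

Run:
```python
from h import *
im=cv2.imread("pics/top0.png"); 
a=im[240:350,180:260]; b=im[215:330,365:480]; s=cv2.imread("pics/scene0.png"); c=s[215:280,305:415]; d=s[130:200,200:290]
f=lambda x,w,h: cv2.resize(x,(w,h),interpolation=cv2.INTER_CUBIC)
m=np.zeros((600,800,3),np.uint8)
m[:440,:320]=f(a,320,440); m[:460,320:780]=f(b,460,460)
cv2.imwrite("pics/m1.png",m)
```

```text
(no output)
```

View pics/m1.png

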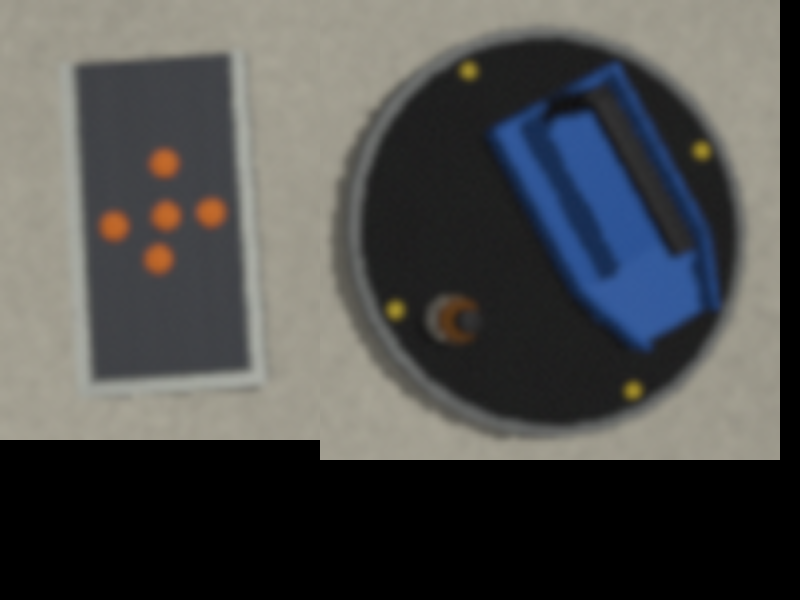

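The zoom shows the board's open outlet at the top of the picture, around (219,255), facing away from the robot. The pan's bar runs from about (436,239) to (455,276), with the spout at lower right. Next I get coarse positions.

```bash
cat >> h.py <<'E'
def Rz(a):
    c,s=np.cos(np.radians(a)),np.sin(np.radians(a)); return np.array([[c,-s,0],[s,c,0],[0,0,1.]])
DOWN=np.diag([1.,-1,-1])
def yaw(a): return Rz(a)@DOWN      # tool x axis at angle a in world, pointing down
from scipy.spatial.transform import Rotation as Ro
def rows(pos,R,st=None,P=None):
    """shift/turn (tool axes, units) from pose P (or measured) to pos,R"""
    st=st or get_state(); p0,R0=P or (np.array(st["tool_pos"]),np.array(st["orientation"]))
    rv=Ro.from_matrix(R0.T@R).as_rotvec()/np.pi; d=R0.T@(np.array(pos)-p0)/.2
    print("turn",rv.round(4),"shift",d.round(4),"len",np.linalg.norm(d*.2).round(3),"deg",(np.linalg.norm(rv)*180).round(1))
def path(pts,st=None):
    st=st or get_state(); P=(np.array(st["tool_pos"]),np.array(st["orientation"]))
    for pos,R in pts: rows(pos,R,st,P); P=(np.array(pos),R)
E
python3 - <<'E'
from h import *
p,T=campose("top")
for n,u,v,z in [("plat",422.5,272.5,.032),("bar+",436.2,238.7,.124),("bar-",455,276,.124),("knob",338,184,.044),("funnel",317,272,.164),("edge",218.7,255,.038),("back",222.5,334.5,.052),("brushtop",243,182,.094),("mat",254,185,.003),("oil",398,295,.087)]:
    print(n,onplane(p,T,u,v,z).round(3))
im=cv2.imread("pics/top0.png"); hsv=cv2.cvtColor(im,cv2.COLOR_BGR2HSV)
m=cv2.inRange(hsv,(5,170,120),(16,255,255)); m[:,:190]=0;m[:,260:]=0
n,l,s,c=cv2.connectedComponentsWithStats(m)
for i in range(1,n): print("tab",s[i,4],c[i].round(1),onplane(p,T,*c[i],.047).round(3))
E
```

```text
plat [ 0.45  -0.357  0.032]
bar+ [ 0.525 -0.36   0.124]
bar- [ 0.441 -0.4    0.124]
knob [ 0.666 -0.153  0.044]
funnel [ 0.453 -0.085  0.164]
edge [0.494 0.137 0.038]
back [0.309 0.124 0.052]
brushtop [0.661 0.076 0.094]
mat [0.672 0.054 0.003]
oil [ 0.4   -0.279  0.087]
tab 26 [220.7 280.3] [0.434 0.13  0.047]
tab 25 [221.  293.6] [0.403 0.129 0.047]
tab 24 [232.3 292.9] [0.405 0.102 0.047]
tab 26 [208.2 296.2] [0.397 0.159 0.047]
tab 28 [219.3 304.3] [0.378 0.133 0.047]
```

Run:
```python
from h import *
path([((.34,-.46,.30),yaw(25)),((.46,-.39,.30),yaw(25))])
```

```text
turn [-0.0007 -0.0001 -0.0199] shift [ 0.7423 -0.1103 -0.3485] len 0.165 deg 3.6
turn [0. 0. 0.] shift [ 0.6917 -0.0636  0.    ] len 0.139 deg 0.0
```

Emit:
play_rows --series '[[[0, 0, -0.02], [0.742, -0.11, -0.35], 85], [[0, 0, -0.02], [0.742, -0.11, -0.35], 85], [[0, 0, -0.02], [0.742, -0.11, -0.35], 85], [[0, 0, -0.02], [0.742, -0.11, -0.35], 85], [[0, 0, -0.02], [0.742, -0.11, -0.35], 85]]'

```text
time_s: 0.52
tool_pos: [0.3461, -0.4586, 0.3054]
orientation: [[0.903, 0.429, 0.007], [0.429, -0.903, -0.004], [0.004, 0.007, -1.0]]
ft_force: [-0.6, -0.7, 1.2]
grip_width: 0.994
finger_force: 0.0
```

Emit:
play_rows --series '[[[0, 0, 0], [0.692, -0.064, 0], 85], [[0, 0, 0], [0.692, -0.064, 0], 85], [[0, 0, 0], [0.692, -0.064, 0], 85], [[0, 0, 0], [0.692, -0.064, 0], 85], [[0, 0, 0], [0.692, -0.064, 0], 85]]'

```text
time_s: 0.93
tool_pos: [0.4624, -0.3881, 0.3002]
orientation: [[0.904, 0.428, -0.0], [0.428, -0.904, 0.002], [0.0, -0.002, -1.0]]
ft_force: [-0.4, 0.1, 1.2]
grip_width: 0.994
finger_force: 0.0
```

Run:
```python
from h import *
st,im=save("wrist","w1.png"); print(st["tool_pos"],st["time_s"],st["orientation"][:,0])
np.save("w1.npy",np.c_[st["orientation"],st["tool_pos"]])
```

```text
[ 0.46243189 -0.38810189  0.30024696] 0.9333 [9.04014344e-01 4.27501847e-01 4.87255581e-04]
```

View pics/w1.png

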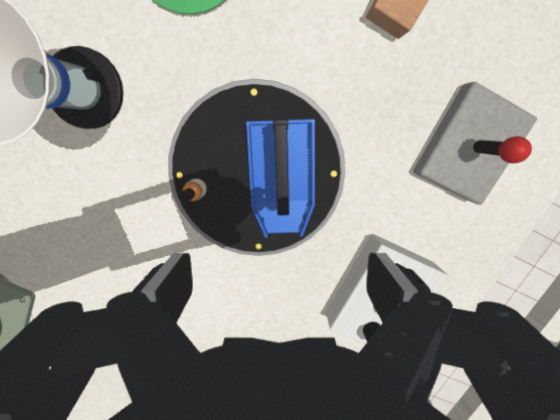

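The wrist view shows the bar from (282,122) to (283,214), nearly parallel to the tool x axis. The oil is at (193,188) and the platter centre is near (257,167).

```bash
cat >> h.py <<'E'
def barfit(im):
    hsv=cv2.cvtColor(im,cv2.COLOR_RGB2HSV); b=cv2.inRange(hsv,(100,120,40),(130,255,255))
    n,l,s,c=cv2.connectedComponentsWithStats(b); i=1+np.argmax(s[1:,4]); x,y,w,h=s[i,:4]
    hull=cv2.convexHull(np.argwhere(l==i)[:,::-1].astype(np.int32)); m=np.zeros(b.shape,np.uint8); cv2.fillConvexPoly(m,hull,255); m=cv2.erode(m,np.ones((5,5)))
    d=(m>0)&(hsv[...,2]<75)&(hsv[...,1]<110)
    n,l,s,c=cv2.connectedComponentsWithStats(d.astype(np.uint8)); i=1+np.argmax(s[1:,4])
    return (l==i), hull
E
python3 - <<'E'
from h import *
im=cv2.imread("pics/w1.png")[:,:,::-1].copy(); A=np.load("w1.npy"); st={"orientation":A[:,:3],"tool_pos":A[:,3]}
p,T=campose("wrist",st)
m,h=barfit(im); P=np.argwhere(m)[:,::-1]; r=cv2.minAreaRect(P.astype(np.float32)); print(r,len(P))
for y in range(P[:,1].min(),P[:,1].max()+1,8): 
    xs=P[P[:,1]==y,0]; print(y,xs.min(),xs.max())
g=[r for r in [(y,P[P[:,1]==y,0]) for y in range(135,206)]]
c=np.polyfit([y for y,_ in g],[(x.min()+x.max())/2 for _,x in g],1)
y0,y1=P[:,1].min()-.5,P[:,1].max()+.5
for z in(.120,.124): a,b=[onplane(p,T,np.polyval(c,y),y,z) for y in(y0,y1)]; print(z,a,b,np.linalg.norm(a-b),np.degrees(np.arctan2(*(a-b)[1::-1])))
# platter: outer
hsv=cv2.cvtColor(im,cv2.COLOR_RGB2HSV); yl=cv2.inRange(hsv,(22,120,120),(34,255,255)); n,l,s,cc=cv2.connectedComponentsWithStats(yl)
q=[onplane(p,T,*cc[i],.032) for i in range(1,n) if s[i,4]>5]; print(np.round(q,4))
E
```

```text
((280.2715148925781, 167.97769165039062), (92.16127014160156, 13.03308391571045), 88.99491119384766) 756
122 274 274
130 274 276
138 275 277
146 275 280
154 276 282
162 276 286
170 276 286
178 276 286
186 277 287
194 277 287
202 277 287
210 278 287
0.12 [ 0.52578132 -0.35349321  0.12      ] [ 0.4375701  -0.40611024  0.12      ] 0.10271208082966397 30.815616681083558
0.124 [ 0.52573916 -0.35357527  0.124     ] [ 0.43861859 -0.40554174  0.124     ] 0.10144214286496128 30.815616681083583
[[ 0.5487 -0.3096  0.032 ]
 [ 0.4982 -0.4547  0.032 ]
 [ 0.404  -0.2592  0.032 ]
 [ 0.3535 -0.4043  0.032 ]]
```

Run:
```python
from h import *
im=cv2.imread("pics/w1.png")[:,:,::-1].copy(); A=np.load("w1.npy"); st={"orientation":A[:,:3],"tool_pos":A[:,3]}
p,T=campose("wrist",st); hsv=cv2.cvtColor(im,cv2.COLOR_RGB2HSV)
for y in (128,150,170,190,208): print(y,[tuple(int(k) for k in hsv[y,x]) for x in range(268,296,2)])
tp,TT=campose("top"); t=cv2.cvtColor(cv2.imread("pics/top0.png"),cv2.COLOR_BGR2HSV)
for y in (240,255,270,276): print(y,[tuple(int(k) for k in t[y,x]) for x in range(426,466,2)])
path([((.465,-.392,.22),yaw(28))])
```

```text
128 [(110, 159, 127), (110, 157, 128), (110, 156, 113), (110, 32, 48), (150, 3, 74), (150, 3, 77), (150, 6, 81), (0, 3, 87), (0, 3, 89), (113, 16, 64), (110, 150, 179), (109, 150, 225), (109, 148, 225), (109, 149, 226)]
150 [(110, 162, 126), (109, 166, 126), (110, 162, 126), (110, 149, 106), (120, 4, 63), (135, 7, 72), (150, 3, 73), (170, 10, 79), (165, 6, 83), (125, 19, 79), (110, 154, 184), (109, 152, 223), (109, 153, 223), (109, 152, 223)]
170 [(109, 169, 124), (110, 161, 125), (110, 165, 122), (110, 160, 123), (108, 43, 60), (0, 0, 67), (165, 8, 68), (150, 7, 70), (0, 3, 75), (120, 4, 69), (110, 151, 164), (109, 159, 220), (110, 156, 221), (109, 156, 220)]
190 [(110, 160, 124), (110, 169, 122), (110, 165, 122), (110, 163, 122), (110, 124, 84), (150, 4, 59), (165, 8, 64), (165, 8, 64), (150, 8, 65), (150, 4, 69), (111, 129, 113), (110, 162, 214), (110, 161, 216), (110, 162, 216)]
208 [(110, 156, 137), (110, 158, 129), (109, 163, 127), (110, 160, 131), (110, 151, 113), (108, 29, 44), (150, 8, 34), (120, 8, 34), (0, 0, 33), (90, 15, 35), (109, 115, 82), (109, 150, 223), (109, 151, 2
[... 658 characters left out ...]
3, 89), (109, 182, 84), (109, 184, 86), (109, 181, 120), (109, 178, 149), (109, 178, 150), (109, 178, 150), (109, 177, 150), (109, 176, 149), (109, 178, 132), (110, 157, 70), (135, 12, 41), (90, 6, 46), (114, 28, 46), (111, 134, 63), (109, 182, 91), (110, 165, 96), (111, 92, 47), (0, 0, 29)]
276 [(109, 177, 148), (109, 176, 149), (109, 180, 116), (109, 186, 85), (109, 185, 84), (108, 183, 102), (109, 176, 142), (109, 180, 149), (109, 180, 149), (109, 176, 149), (109, 177, 150), (109, 175, 150), (109, 168, 117), (112, 99, 49), (120, 6, 44), (116, 36, 50), (112, 123, 62), (109, 181, 90), (110, 163, 97), (117, 57, 40)]
turn [-0.0005  0.0003 -0.0156] shift [0.0144 0.0211 0.4014] len 0.08 deg 2.8
```

Emit:
play_rows --series '[[[0, 0, -0.016], [0.014, 0.021, 0.4], 85], [[0, 0, -0.016], [0.014, 0.021, 0.4], 85], [[0, 0, -0.016], [0.014, 0.021, 0.4], 85], [[0, 0, -0.016], [0.014, 0.021, 0.4], 85]]'

```text
time_s: 1.32
tool_pos: [0.4615, -0.3925, 0.2182]
orientation: [[0.885, 0.466, -0.006], [0.466, -0.885, 0.005], [-0.002, -0.007, -1.0]]
ft_force: [-0.1, 0.4, 0.1]
grip_width: 0.997
finger_force: 0.0
```

```bash
sed -i 's/<75)&(hsv\[...,1\]<110)/<105)\&(hsv[...,1]<100)/' h.py
cat >> h.py <<'E'
def barline(im):
    m,h=barfit(im); P=np.argwhere(m)[:,::-1]; y0,y1=P[:,1].min()-.5,P[:,1].max()+.5
    g=[(y,np.median(P[P[:,1]==y,0])) for y in range(int(y0)+12,int(y1)-5)]; g=[(y,(P[P[:,1]==y,0].min()+P[P[:,1]==y,0].max())/2) for y,_ in g]
    c=np.polyfit(*zip(*g),1); return (np.polyval(c,y0),y0),(np.polyval(c,y1),y1)
E
python3 - <<'E'
from h import *
im1=cv2.imread("pics/w1.png")[:,:,::-1].copy(); A=np.load("w1.npy"); s1={"orientation":A[:,:3],"tool_pos":A[:,3]}
s2,im2=save("wrist","w2.png"); np.save("w2.npy",np.c_[s2["orientation"],s2["tool_pos"]])
R=[]
for s,im in((s1,im1),(s2,im2)):
    p,T=campose("wrist",s); e=barline(im); print(np.round(e,1),s["tool_pos"])
    a,b=[onplane(p,T,*q,.124) for q in e]; print(a,b,np.linalg.norm(a-b),np.degrees(np.arctan2(*(a-b)[1::-1])))
    R.append([ray(p,T,*q) for q in e])
for k in(0,1): print("tri",tri([R[0][k],R[1][k]]))
E
```

```text
[[280.1 121.5]
 [282.6 214.5]] [ 0.46243189 -0.38810189  0.30024696]
[ 0.5278082  -0.35795016  0.124     ] [ 0.43776117 -0.40372497  0.124     ] 0.10101386719305266 26.94620551442132
[[280.8 115.5]
 [279.2 237.5]] [ 0.46152724 -0.39246865  0.2182117 ]
[ 0.52784661 -0.35817882  0.124     ] [ 0.43873071 -0.40378748  0.124     ] 0.10010890906823769 27.10293172290331
tri [ 0.5280075  -0.35796764  0.11618767]
tri [ 0.43533868 -0.40523382  0.11448762]
```

View pics/w2.png

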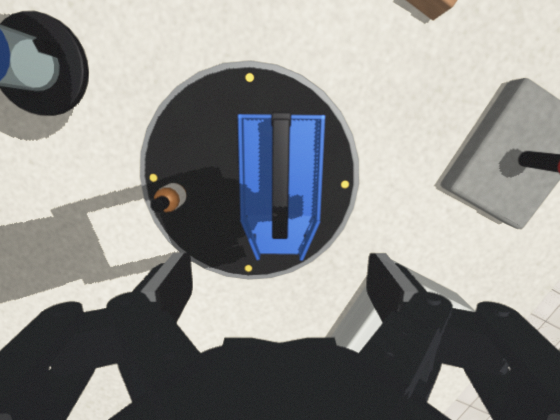

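The second view shows the bar from (281,115) to (279,238). Laid on z=0.124 it measures 0.100 m long, as it should, and triangulation gives about 0.115 for its height. I now descend and grip.

Run:
```python
from h import *
path([((.4741,-.3855,.098),yaw(27))])
```

```text
turn [-0.0004  0.0002  0.0044] shift [ 0.0686 -0.0112  0.6171] len 0.124 deg 0.8
```

Emit:
play_rows --series '[[[0, 0, 0.004], [0.069, -0.011, 0.2], 85], [[0, 0, 0.004], [0.069, -0.011, 0.4], 85], [[0, 0, 0.004], [0.069, -0.011, 0.55], 85], [[0, 0, 0.004], [0.069, -0.011, 0.6], 85], [[0, 0, 0.004], [0.069, -0.011, 0.6], 85]]'

```text
time_s: 1.78
tool_pos: [0.4746, -0.3847, 0.1005]
orientation: [[0.89, 0.456, -0.002], [0.456, -0.89, 0.002], [-0.001, -0.003, -1.0]]
ft_force: [-0.2, 0.3, 0.4]
grip_width: 0.992
finger_force: 0.0
```

Emit:
play_rows --series '[[[0, 0, 0], [0, 0, 0], 40], [[0, 0, 0], [0, 0, 0], 25], [[0, 0, 0], [0, 0, 0], 14], [[0, 0, 0], [0, 0, 0], 0], [[0, 0, 0], [0, 0, 0], 0]]'

```text
time_s: 2.2
tool_pos: [0.4763, -0.3856, 0.1031]
orientation: [[0.89, 0.457, 0.002], [0.457, -0.89, -0.002], [0.001, 0.003, -1.0]]
ft_force: [-0.9, 0.8, 0.9]
grip_width: 0.293
finger_force: 0.0
```

Emit:
play_rows --series '[[[0, 0, 0], [0, 0, 0], 0], [[0, 0, 0], [0, 0, 0], 0], [[0, 0, 0], [0, 0, 0], 0], [[0, 0, 0], [0, 0, 0], 0]]'

```text
time_s: 2.53
tool_pos: [0.4759, -0.385, 0.1024]
orientation: [[0.89, 0.457, 0.001], [0.457, -0.89, -0.001], [0.0, 0.001, -1.0]]
ft_force: [-1.5, 1.5, 6.9]
grip_width: 0.146
finger_force: 59.1
```

Run:
```python
from h import *
im=cv2.imread("pics/top0.png"); p,T=campose("top")
g=cv2.resize(im[240:350,180:260],None,fx=4,fy=4,interpolation=cv2.INTER_CUBIC).max(2)
m=(cv2.GaussianBlur(g,(5,5),0)<118).astype(np.uint8)
n,l,s,c=cv2.connectedComponentsWithStats(m); i=1+np.argmax(s[1:,4]); b=(l==i).astype(np.uint8); print(s[i])
px=lambda x,y:((x+.5)/4-.5+180,(y+.5)/4-.5+240)
def fit(pts): 
    vx,vy,x,y=cv2.fitLine(np.float32(pts),cv2.DIST_HUBER,0,.01,.01).ravel(); return np.array([x,y]),np.array([vx,vy])
ys=range(100,340,4); L=fit([(np.flatnonzero(b[y]).min()-.5,y) for y in ys]); Rr=fit([(np.flatnonzero(b[y]).max()+.5,y) for y in ys])
xs=range(100,220,4); U=fit([(x,np.flatnonzero(b[:,x]).min()-.5) for x in xs]); D=fit([(x,np.flatnonzero(b[:,x]).max()+.5) for x in xs])
def isect(a,b):
    t=np.linalg.solve(np.c_[a[1],-b[1]],b[0]-a[0]); return a[0]+t[0]*a[1]
for n_,a,b_ in(("UL",U,L),("UR",U,Rr),("DL",D,L),("DR",D,Rr)):
    q=px(*isect(a,b_)); print(n_,np.round(q,2),[onplane(p,T,*q,z)[:2].round(4) for z in(.038,.052)])
```

```text
[   74    53   176   328 46655]
UL [198.07 255.42] [array([0.4929, 0.1863]), array([0.4924, 0.1841])]
UR [236.82 252.71] [array([0.4996, 0.0932]), array([0.4989, 0.0922])]
DL [202.58 335.04] [array([0.3056, 0.1725]), array([0.3074, 0.1705])]
DR [242.17 332.19] [array([0.3126, 0.0792]), array([0.3143, 0.0784])]
```

Emit:
play_rows --series '[[[0, 0, 0], [0, 0, -0.1], 0], [[0, 0, 0], [0, 0, -0.3], 0], [[0, 0, 0], [0, 0, -0.5], 0], [[0, 0, 0], [0, 0, -0.7], 0], [[0, 0, 0], [0, 0, -0.7], 0]]'

```text
time_s: 2.95
tool_pos: [0.4793, -0.3885, 0.2516]
orientation: [[0.889, 0.457, 0.012], [0.457, -0.889, -0.013], [0.005, 0.017, -1.0]]
ft_force: [1.8, -2.8, 0.1]
grip_width: 0.146
finger_force: 58.9
```

Run:
```python
from h import *
st,im=save("top","t1.png"); p,T=campose("top"); hsv=cv2.cvtColor(im,cv2.COLOR_RGB2HSV)
sc=grab_frame("scene"); cv2.imwrite("pics/s1.png",sc[:,:,::-1])
m=cv2.inRange(hsv,(20,150,80),(35,255,255)); m[:,320:]=0
n,l,s,c=cv2.connectedComponentsWithStats(m); i=1+np.argmax(s[1:,4]); print(s[i])
r=cv2.minAreaRect(np.argwhere(l==i)[:,::-1].astype(np.float32)); print(r)
for q in cv2.boxPoints(r): print(q,onplane(p,T,*q,.033).round(3))
g=cv2.inRange(hsv,(60,60,20),(90,255,110)); n,l,s,c=cv2.connectedComponentsWithStats(g); i=1+np.argmax(s[1:,4]); 
P=np.argwhere(l==i)[:,::-1].astype(np.int32); print("green",s[i]); 
g=np.zeros_like(m); g[150:220,215:300]=cv2.inRange(hsv,(60,60,20),(90,255,160))[150:220,215:300]; r=cv2.minAreaRect(np.argwhere(g)[:,::-1].astype(np.float32)); print(r)
for q in cv2.boxPoints(r): print("mat",q,onplane(p,T,*q,.003).round(3))
d=(hsv[...,2]<70).astype(np.uint8); n,l,s,c=cv2.connectedComponentsWithStats(d)
for i in range(1,n):
    if 30<s[i,4]<900 and c[i][0]<330 and 100<c[i][1]<250: print("dark",s[i],c[i].round(1),onplane(p,T,*c[i],.04).round(3))
a=cv2.resize(im[120:260,180:300],None,fx=4,fy=4,interpolation=cv2.INTER_CUBIC); b=cv2.resize(sc[60:200,180:340],(320,280))
M=np.zeros((560,800,3),np.uint8); M[:,:480]=a; M[:280,480:]=b; cv2.imwrite("pics/m2.png",M[:,:,::-1])
```

```text
[229 177  33  17 483]
((244.7840576171875, 184.95526123046875), (32.12481689453125, 15.906463623046875), 3.5763344764709473)
[228.25682 191.89105] [0.649 0.116 0.033]
[229.24904 176.01556] [0.689 0.114 0.033]
[261.31128 178.01947] [0.684 0.035 0.033]
[260.3191  193.89496] [0.644 0.037 0.033]
green [ 225  163   58   44 1333]
((253.25721740722656, 184.57803344726562), (53.296051025390625, 37.101951599121094), 8.746161460876465)
mat [224.09825 198.86128] [0.637 0.129 0.003]
mat [229.73988 162.19075] [0.732 0.116 0.003]
mat [282.4162  170.29478] [ 0.71  -0.018  0.003]
mat [276.77454 206.96532] [ 0.616 -0.003  0.003]
dark [208 129  21  22 352] [217.6 139.7] [0.78  0.144 0.04 ]
dark [187 169  12  13 127] [192.4 174.8] [0.69  0.205 0.04 ]
dark [229 193  31   4  85] [244.  194.6] [0.641 0.077 0.04 ]
dark [ 99 197   7   8  42] [102.5 200.6] [0.626 0.426 0.04 ]
dark [120 236  15  28  66] [127.2 249.5] [0.506 0.359 0.04 ]
dark [113 243  10  11  72] [117.2 247.4] [0.511 0.384 0.04 ]
```

View pics/m2.png

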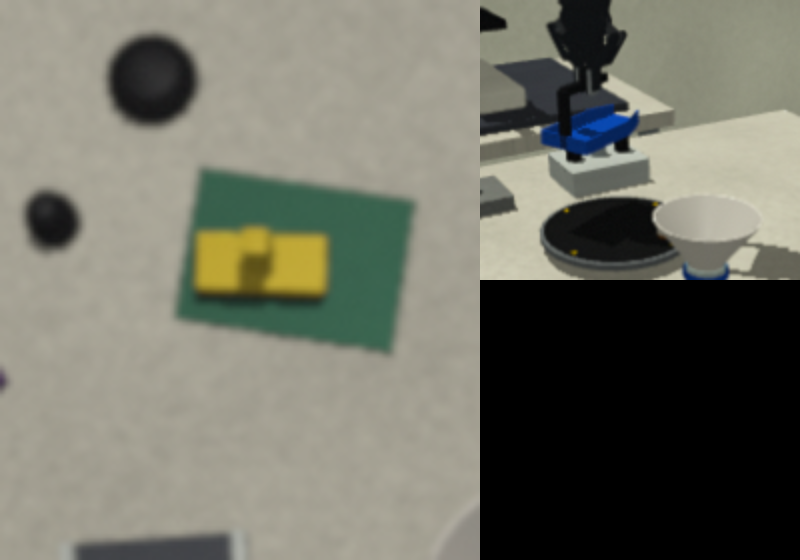

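The picture shows the pan hanging level in the grip. The brush is at about (245,185) on the near-left corner of the mat, and the objective at (192,175). I'll enter with an 18 mm offset toward +y to clear the brush.

Run:
```python
from h import *
path([((.55,-.25,.28),yaw(18)),((.60,-.10,.28),yaw(10)),((.61,.05,.28),yaw(4.2)),((.5935,.1645,.24),yaw(4.2)),((.5935,.1645,.11),yaw(4.2))])
```

```text
turn [ 0.0015 -0.0005  0.051 ] shift [ 0.6371 -0.4348 -0.183 ] len 0.159 deg 9.2
turn [0.     0.     0.0444] shift [ 0.4695 -0.636   0.    ] len 0.158 deg 8.0
turn [0.     0.     0.0322] shift [ 0.1795 -0.7299  0.    ] len 0.15 deg 5.8
turn [0. 0. 0.] shift [-0.0403 -0.577   0.2   ] len 0.122 deg 0.0
turn [0. 0. 0.] shift [0.   0.   0.65] len 0.13 deg 0.0
```

Emit:
play_rows --series '[[[0, 0, 0.01], [0.127, -0.087, -0.05], 0], [[0, 0, 0.025], [0.28, -0.19, -0.12], 0], [[0, 0, 0.04], [0.45, -0.31, -0.18], 0], [[0, 0, 0.051], [0.637, -0.435, -0.18], 0], [[0, 0, 0.051], [0.637, -0.435, -0.18], 0]]'

```text
time_s: 3.47
tool_pos: [0.551, -0.2423, 0.2751]
orientation: [[0.949, 0.314, -0.001], [0.314, -0.949, 0.006], [0.001, -0.006, -1.0]]
ft_force: [-0.0, -0.8, -1.8]
grip_width: 0.151
finger_force: 58.9
```

Emit:
play_rows --series '[[[0, 0, 0.011], [0.117, -0.16, 0], 0], [[0, 0, 0.022], [0.235, -0.32, 0], 0], [[0, 0, 0.033], [0.35, -0.48, 0], 0], [[0, 0, 0.044], [0.47, -0.636, 0], 0], [[0, 0, 0.044], [0.47, -0.636, 0], 0]]'

```text
time_s: 3.88
tool_pos: [0.5992, -0.0914, 0.2736]
orientation: [[0.983, 0.182, -0.005], [0.182, -0.983, 0.006], [-0.003, -0.007, -1.0]]
ft_force: [-0.2, -1.0, -1.2]
grip_width: 0.148
finger_force: 59.1
```

Emit:
play_rows --series '[[[0, 0, 0.008], [0.045, -0.18, 0], 0], [[0, 0, 0.016], [0.09, -0.36, 0], 0], [[0, 0, 0.024], [0.135, -0.55, 0], 0], [[0, 0, 0.032], [0.18, -0.73, 0], 0], [[0, 0, 0.032], [0.18, -0.73, 0], 0]]'

```text
time_s: 4.3
tool_pos: [0.6073, 0.0578, 0.2738]
orientation: [[0.997, 0.082, -0.006], [0.082, -0.997, 0.005], [-0.005, -0.005, -1.0]]
ft_force: [0.4, -0.6, -2.1]
grip_width: 0.144
finger_force: 59.3
```

Emit:
play_rows --series '[[[0, 0, 0], [-0.01, -0.15, 0.05], 0], [[0, 0, 0], [-0.02, -0.29, 0.1], 0], [[0, 0, 0], [-0.03, -0.44, 0.15], 0], [[0, 0, 0], [-0.04, -0.577, 0.2], 0], [[0, 0, 0], [-0.04, -0.577, 0.2], 0]]'

```text
time_s: 4.72
tool_pos: [0.5881, 0.1695, 0.2312]
orientation: [[0.997, 0.081, -0.011], [0.081, -0.997, 0.002], [-0.011, -0.003, -1.0]]
ft_force: [-0.5, -0.5, -2.2]
grip_width: 0.151
finger_force: 59.3
```

Run:
```python
from h import *
st=get_state(); print(st["tool_pos"],st["time_s"],st["orientation"][:,0],st["ft_force"])
path([((.5935,.1645,.11),yaw(4.2)),((.5935,.1645,.0725),yaw(4.2)),((.548,.1431,.0725),yaw(4.2))])
sc=grab_frame("scene"); cv2.imwrite("pics/s2.png",sc[:,:,::-1]); np.save("t.npy",0)
# pan level check: lower wall edges seen later
```

```text
[0.58805153 0.16954923 0.23119713] 4.7167 [ 0.99665717  0.08095621 -0.01098064] [-0.51822494 -0.48228509 -2.23130049]
turn [-0.0008  0.0035  0.0025] shift [0.0318 0.0289 0.6056] len 0.121 deg 0.8
turn [0. 0. 0.] shift [0.     0.     0.1875] len 0.038 deg 0.0
turn [0. 0. 0.] shift [-0.2347  0.0901  0.    ] len 0.05 deg 0.0
```

Emit:
play_rows --series '[[[0, 0, 0], [0.03, 0.027, 0.15], 0], [[0, 0, 0], [0.03, 0.027, 0.3], 0], [[0, 0, 0], [0.03, 0.027, 0.45], 0], [[0, 0, 0], [0.03, 0.027, 0.57], 0], [[0, 0, 0], [0.03, 0.027, 0.57], 0]]'

```text
time_s: 5.18
tool_pos: [0.5931, 0.158, 0.1151]
orientation: [[0.997, 0.074, -0.015], [0.074, -0.997, -0.003], [-0.016, 0.001, -1.0]]
ft_force: [-0.8, 0.1, -2.6]
grip_width: 0.147
finger_force: 59.2
```

Emit:
play_rows --series '[[[0, 0, 0], [0, 0, 0], 0], [[0, 0, 0], [0, 0, 0], 0]]'

```text
time_s: 5.35
tool_pos: [0.5999, 0.1597, 0.1243]
orientation: [[0.997, 0.075, 0.002], [0.075, -0.997, -0.0], [0.002, 0.0, -1.0]]
ft_force: [0.7, 1.2, -1.0]
grip_width: 0.15
finger_force: 59.3
```

Run:
```python
from h import *
path([((.5935,.1645,.0725),yaw(4.2)),((.548,.1431,.0725),yaw(4.2))])
sc=grab_frame("scene"); w=grab_frame("wrist"); st=get_state(); print(st["tool_pos"],st["orientation"])
M=np.zeros((560,800,3),np.uint8); M[:340,:480]=cv2.resize(sc[150:320,200:440],(480,340),interpolation=cv2.INTER_CUBIC); M[340:,:320]=cv2.resize(w,(320,240))[:220]; M[:300,480:]=cv2.resize(w[60:260,180:380],(320,300)); cv2.imwrite("pics/m3.png",M[:,:,::-1]); cv2.imwrite("pics/s3.png",sc[:,:,::-1])
```

```text
turn [ 0.0001 -0.0005  0.0004] shift [-0.0307 -0.0263  0.259 ] len 0.052 deg 0.1
turn [0. 0. 0.] shift [-0.2347  0.0901  0.    ] len 0.05 deg 0.0
[0.60093356 0.16020489 0.12593677] [[ 9.97178246e-01  7.49178954e-02  4.78072240e-03]
 [ 7.49166641e-02 -9.97189703e-01  4.36363222e-04]
 [ 4.79997857e-03 -7.69761376e-05 -9.99988477e-01]]
```

View pics/m3.png

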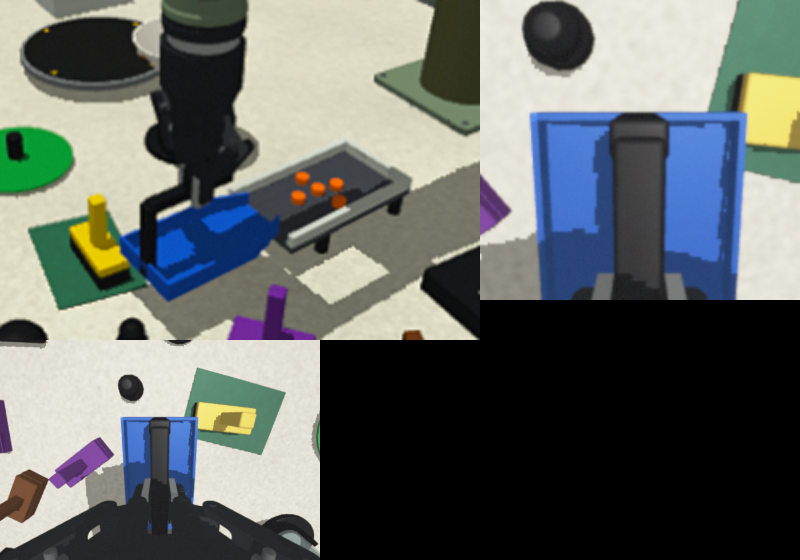

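The pan is held straight, with its edges parallel to the tool axis. It hangs in front of the outlet, clear of the brush and the objective. I'll settle, lower it to just above the table, then slide it in.

Emit:
play_rows --series '[[[0, 0, 0], [-0.03, -0.026, 0.1], 0], [[0, 0, 0], [-0.03, -0.026, 0.2], 0], [[0, 0, 0], [-0.03, -0.026, 0.23], 0], [[0, 0, 0], [-0.03, -0.026, 0.23], 0], [[0, 0, 0], [-0.03, -0.026, 0.23], 0]]'

```text
time_s: 5.87
tool_pos: [0.5934, 0.1652, 0.0785]
orientation: [[0.997, 0.075, 0.002], [0.075, -0.997, 0.0], [0.002, -0.0, -1.0]]
ft_force: [0.1, 0.3, -1.2]
grip_width: 0.146
finger_force: 59.3
```

Emit:
play_rows --series '[[[0, 0, 0], [0, 0, 0], 0], [[0, 0, 0], [0, 0, 0], 0], [[0, 0, 0], [0, 0, 0], 0], [[0, 0, 0], [0, 0, 0], 0]]'

```text
time_s: 6.2
tool_pos: [0.5932, 0.1653, 0.0783]
orientation: [[0.997, 0.075, 0.002], [0.075, -0.997, 0.0], [0.002, -0.0, -1.0]]
ft_force: [-1.1, 0.5, -0.9]
grip_width: 0.149
finger_force: 59.3
```

Run:
```python
from h import *
st=get_state(); print(st["tool_pos"],st["qvel"].round(1),st["orientation"][:,2],st["ft_force"])
path([((.5935,.1645,.0725),yaw(4.2)),((.548,.1431,.0725),yaw(4.2))])
```

```text
[0.59320869 0.16526282 0.07825182] [ 0.1  0.3  0.3 -0.  -0.1  0. ] [ 1.68452146e-03  2.29242596e-04 -9.99998555e-01] [-1.10993954  0.47822999 -0.86918715]
turn [-0.     -0.0005  0.0006] shift [0.0011 0.0039 0.0288] len 0.006 deg 0.2
turn [0. 0. 0.] shift [-0.2347  0.0901  0.    ] len 0.05 deg 0.0
```

Emit:
play_rows --series '[[[0, 0, 0], [0, 0.004, 0.02], 0], [[0, 0, 0], [0, 0.004, 0.034], 0], [[0, 0, 0], [0, 0.004, 0.034], 0], [[0, 0, 0], [0, 0.004, 0.034], 0]]'

```text
time_s: 6.53
tool_pos: [0.5935, 0.165, 0.0727]
orientation: [[0.997, 0.075, 0.002], [0.075, -0.997, 0.001], [0.002, -0.0, -1.0]]
ft_force: [-3.9, 0.3, 8.9]
grip_width: 0.147
finger_force: 60.7
```

Emit:
play_rows --series '[[[0, 0, 0], [-0.04, 0.02, 0], 0], [[0, 0, 0], [-0.08, 0.04, 0], 0], [[0, 0, 0], [-0.12, 0.06, 0], 0], [[0, 0, 0], [-0.12, 0.06, 0], 0], [[0, 0, 0], [-0.12, 0.06, 0], 0]]'

```text
time_s: 6.95
tool_pos: [0.5698, 0.15, 0.0719]
orientation: [[0.997, 0.075, 0.002], [0.075, -0.997, -0.0], [0.002, 0.0, -1.0]]
ft_force: [-0.3, 0.7, 7.0]
grip_width: 0.152
finger_force: 60.6
```

Emit:
play_rows --series '[[[0, 0, 0], [-0.04, 0.013, -0.003], 0], [[0, 0, 0], [-0.08, 0.026, -0.003], 0], [[0, 0, 0], [-0.111, 0.027, -0.003], 0], [[0, 0, 0], [-0.111, 0.027, -0.003], 0], [[0, 0, 0], [-0.111, 0.027, 0], 0]]'

```text
time_s: 7.37
tool_pos: [0.5454, 0.1429, 0.0704]
orientation: [[0.997, 0.075, -0.005], [0.075, -0.997, -0.001], [-0.005, 0.001, -1.0]]
ft_force: [-6.4, -1.8, 10.8]
grip_width: 0.149
finger_force: 60.9
```

Emit:
play_rows --series '[[[0, 0, 0], [0, 0, 0], 0], [[0, 0, 0], [0, 0, 0], 20], [[0, 0, 0], [0, 0, 0], 40], [[0, 0, 0], [0, 0, 0], 55], [[0, 0, 0], [0, 0, 0], 55]]'

```text
time_s: 7.78
tool_pos: [0.5474, 0.1436, 0.0699]
orientation: [[0.997, 0.075, -0.001], [0.075, -0.997, -0.0], [-0.001, -0.0, -1.0]]
ft_force: [-0.0, 0.7, 0.6]
grip_width: 0.642
finger_force: 0.0
```

Emit:
play_rows --series '[[[0, 0, 0], [0, 0, -0.1], 55], [[0, 0, 0], [0, 0, -0.3], 55], [[0, 0, 0], [0, 0, -0.5], 85], [[0, 0, 0], [0, 0, -0.7], 85], [[0, 0, 0], [0, 0, -0.8], 85]]'

```text
time_s: 8.2
tool_pos: [0.5503, 0.144, 0.2362]
orientation: [[0.997, 0.075, 0.008], [0.075, -0.997, 0.001], [0.008, -0.0, -1.0]]
ft_force: [1.2, -0.3, 1.3]
grip_width: 0.993
finger_force: 0.0
```

Run:
```python
from h import *
st=get_state(); print(st["tool_pos"],st["time_s"])
path([((.60,.10,.25),yaw(4.2))])
sc=grab_frame("scene"); t=grab_frame("top")
cv2.imwrite("pics/t4.png",t[:,:,::-1]); cv2.imwrite("pics/s4.png",sc[:,:,::-1])
M=np.zeros((600,800,3),np.uint8); M[:340,:480]=cv2.resize(sc[150:320,200:440],(480,340),interpolation=cv2.INTER_CUBIC); M[:600,480:]=cv2.resize(t[200:350,180:260],(320,600),interpolation=cv2.INTER_CUBIC); cv2.imwrite("pics/m4.png",M[:,:,::-1])
```

```text
[0.55030951 0.14395373 0.23623026] 8.2
turn [-0.0001 -0.0026  0.0007] shift [ 0.2317  0.2379 -0.067 ] len 0.068 deg 0.5
```

View pics/m4.png

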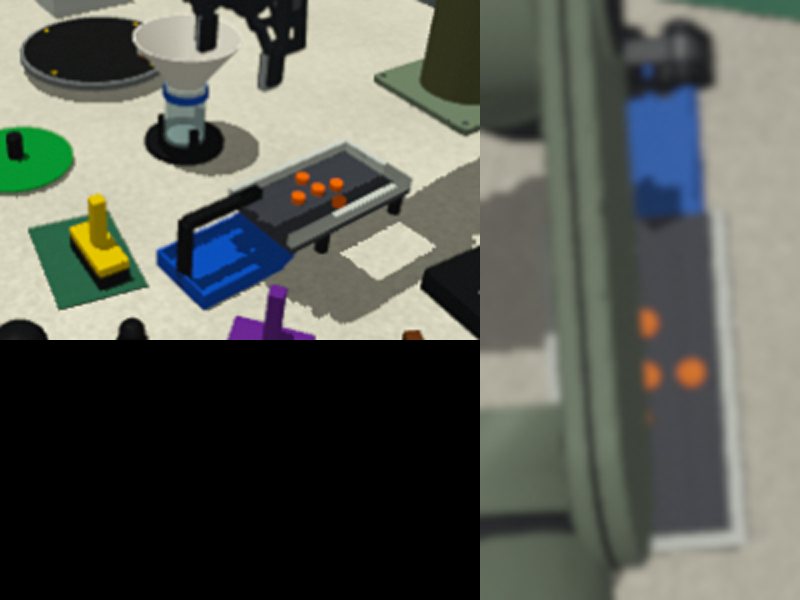

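The pan sits at the outlet with its spout end under the edge, and all 5 tablets are still on the board. Next I locate the brush with the wrist camera.

Run:
```python
from h import *
path([((.62,.085,.26),yaw(-3))])
```

```text
turn [-0.0004 -0.0036  0.0407] shift [ 0.3213  0.3202 -0.1138] len 0.094 deg 7.4
```

Emit:
play_rows --series '[[[0, 0, 0.02], [0.16, 0.16, -0.06], 85], [[0, 0, 0.04], [0.32, 0.32, -0.11], 85], [[0, 0, 0.04], [0.32, 0.32, -0.11], 85], [[0, 0, 0.04], [0.32, 0.32, -0.11], 85], [[0, 0, 0.04], [0.32, 0.32, -0.11], 85]]'

```text
time_s: 8.72
tool_pos: [0.6157, 0.0844, 0.2505]
orientation: [[0.999, -0.051, -0.004], [-0.051, -0.999, 0.001], [-0.004, -0.0, -1.0]]
ft_force: [-1.0, -0.1, -0.8]
grip_width: 0.996
finger_force: 0.0
```

Run:
```python
from h import *
st,im=save("wrist","w5.png"); np.save("w5.npy",np.c_[st["orientation"],st["tool_pos"]]); print(st["tool_pos"],st["qvel"].round(0))
sc=grab_frame("scene"); cv2.imwrite("pics/s5.png",sc[:,:,::-1])
p,T=campose("wrist",st); hsv=cv2.cvtColor(im,cv2.COLOR_RGB2HSV); y=cv2.inRange(hsv,(20,100,60),(35,255,255))
n,l,s,c=cv2.connectedComponentsWithStats(y); print(s[1:][s[1:,4]>50])
```

```text
[0.61566582 0.08436408 0.25052957] [ 2. -1.  2.  0.  0.  0.]
[[ 251  124   68   32 2076]]
```

View pics/w5.png

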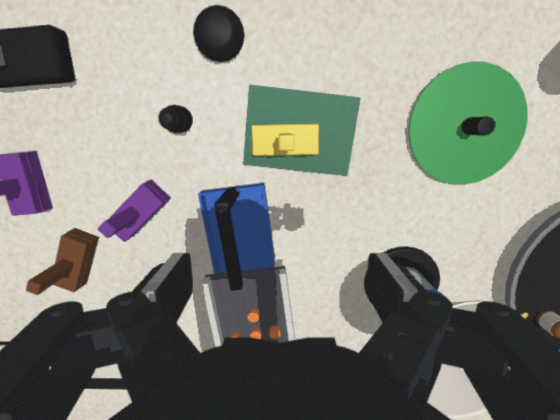

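The wrist view shows the brush head from (251,124) to (319,156), with its grip top near (286,142), the mat around it and the cover knob at (484,125).

Run:
```python
from h import *
A=np.load("w5.npy"); st={"orientation":A[:,:3],"tool_pos":A[:,3]}; p,T=campose("wrist",st)
im=cv2.imread("pics/w5.png"); hsv=cv2.cvtColor(im,cv2.COLOR_BGR2HSV)
y=cv2.inRange(hsv,(20,100,60),(35,255,255)); r=cv2.minAreaRect(np.argwhere(y)[:,::-1].astype(np.float32)); print(r)
B=np.array([onplane(p,T,*q,.033)[:2] for q in cv2.boxPoints(r)]); print(B.round(4),"centre",B.mean(0))
S=cv2.imread("pics/s5.png"); sh=cv2.cvtColor(S,cv2.COLOR_BGR2HSV); m=cv2.inRange(sh,(20,120,80),(35,255,255)); m[:,290:]=0; m[:230]=0
P=np.argwhere(m); print(P[:,0].min()); P=P[P[:,0]<P[:,0].min()+5]; gu,gv=P[:,1].mean(),P[:,0].min()+3; print(gu,gv)
ps,Ts=campose("scene")
g=im[:,:,::-1][128:158:2,272:300:2].sum(2); print(g)
print("tri",tri([ray(p,T,286,142),ray(ps,Ts,gu,gv)]), "plane",onplane(p,T,286,142,.094))
# mat corners from wrist
g=cv2.inRange(hsv,(65,60,20),(90,255,140)); g[:60]=0; g[190:]=0; g[:,370:]=0; g[:,:235]=0; r=cv2.minAreaRect(np.argwhere(g)[:,::-1].astype(np.float32)); B=np.array([onplane(p,T,*q,.003)[:2] for q in cv2.boxPoints(r)]); print("mat",B.round(4),B.mean(0),np.linalg.norm(B-np.roll(B,1,0),axis=1))
print("knob",onplane(p,T,486,125,.044))
```

```text
((397.8973083496094, 206.74029541015625), (334.3524475097656, 59.38315200805664), 30.777528762817383)
[[ 0.6609  0.13  ]
 [ 0.7166  0.0901]
 [ 0.4785 -0.2924]
 [ 0.3985 -0.2641]] centre [ 0.56361688 -0.08407449]
247
247.94871794871796 250
[[572 569 573 571 571 573 574 573 573 573 573 571 575 573]
 [569 570 568 571 568 567 570 575 568 570 572 570 575 573]
 [567 567 573 568 562 540 534 534 538 553 569 570 571 575]
 [567 569 570 530 389 386 408 418 419 431 493 548 569 570]
 [562 564 561 516 529 552 557 564 568 571 557 533 568 569]
 [562 555 360 395 548 564 567 572 577 581 571 534 567 566]
 [566 497 325 385 541 559 565 566 569 578 565 531 567 564]
 [523 404 320 380 536 557 557 560 564 565 562 533 562 565]
 [488 318 324 373 531 554 556 555 557 561 556 529 561 559]
 [489 325 321 367 521 549 550 551 554 555 552 526 559 561]
 [526 336 316 361 514 540 544 545 545 544 544 527 558 557]
 [550 346 321 321 385 393 400 390 451 456 463 542 555 552]
 [545 339 315 320 318 319 316 335 499 551 549 549 549 550]
 [496 323 302 301 305 306 299 356 429 435 425 421 411 394]
 [222 211 196 206 201 197 235 262 270 268 265 205 207 202]]
tri [0.66669495 0.0744532  0.08850165] plane [0.66665884 0.07470097 0.094     ]
mat [[ 0.6372  0.1338]
 [ 0.7336  0.1148]
 [ 0.7125 -0.0211]
 [ 0.6136 -0.0112]] [0.67422119 0.05408188] [0.14693684 0.09826498 0.13759872 0.09948204]
knob [ 0.67247415 -0.15832938  0.044     ]
```

Run:
```python
from h import *
st=get_state();print(st["tool_pos"],st["qvel"].round(1))
path([((.6667,.0747,.12),yaw(-3))])
im=cv2.imread("pics/w5.png"); hsv=cv2.cvtColor(im,cv2.COLOR_BGR2HSV)
y=cv2.inRange(hsv,(20,100,60),(35,255,255)); y[:,330:]=0; y[:,:240]=0; y[165:]=0
P=np.argwhere(y); top=[(x,P[P[:,1]==x,0].min()) for x in list(range(256,276))+list(range(300,316))]; print("slope",np.polyfit(*zip(*top),1)[0])
```

```text
[0.61488087 0.08539029 0.25072272] [ 0.6 -0.6  0.  -0.1 -0.1 -0.1]
turn [-0.0001  0.0012  0.0009] shift [0.2638 0.0408 0.6526] len 0.141 deg 0.3
slope -0.022375387074218274
```

Emit:
play_rows --series '[[[0, 0, -0.005], [0.1, 0.015, 0.16], 85], [[0, 0, -0.005], [0.2, 0.03, 0.32], 85], [[0, 0, -0.005], [0.265, 0.041, 0.5], 85], [[0, 0, -0.005], [0.265, 0.041, 0.65], 85], [[0, 0, -0.005], [0.265, 0.041, 0.65], 85]]'

```text
time_s: 9.23
tool_pos: [0.662, 0.0749, 0.1129]
orientation: [[0.999, -0.033, -0.018], [-0.033, -0.999, 0.001], [-0.018, 0.0, -1.0]]
ft_force: [-2.0, -1.0, -1.5]
grip_width: 0.996
finger_force: 0.0
```

Emit:
play_rows --series '[[[0, 0, 0], [0, 0, 0], 85], [[0, 0, 0], [0, 0, 0], 85], [[0, 0, 0], [0, 0, 0], 85]]'

```text
time_s: 9.48
tool_pos: [0.6706, 0.0744, 0.1261]
orientation: [[0.999, -0.034, 0.006], [-0.034, -0.999, 0.0], [0.006, -0.0, -1.0]]
ft_force: [0.5, -0.5, -0.0]
grip_width: 0.997
finger_force: 0.0
```

Run:
```python
from h import *
st=get_state();print(st["tool_pos"],st["qvel"].round(1))
path([((.6667,.0747,.046),yaw(-2))])
```

```text
[0.67061796 0.07438316 0.12606701] [-0.2 -0.5 -0.5  0.  -0.   0.1]
turn [-0.0001 -0.0018  0.0004] shift [-0.0218 -0.0008  0.4002] len 0.08 deg 0.3
```

Emit:
play_rows --series '[[[0, 0, 0], [-0.02, 0, 0.12], 85], [[0, 0, 0], [-0.02, 0, 0.24], 85], [[0, 0, 0], [-0.02, 0, 0.34], 85], [[0, 0, 0], [-0.02, 0, 0.39], 85], [[0, 0, 0], [-0.02, 0, 0.39], 85]]'

```text
time_s: 9.9
tool_pos: [0.6639, 0.074, 0.0437]
orientation: [[0.999, -0.034, -0.002], [-0.034, -0.999, 0.0], [-0.002, 0.0, -1.0]]
ft_force: [-0.7, 0.1, -0.2]
grip_width: 0.996
finger_force: 0.0
```

Emit:
play_rows --series '[[[0, 0, 0], [0, 0, 0], 60], [[0, 0, 0], [0, 0, 0], 40], [[0, 0, 0], [0, 0, 0], 20], [[0, 0, 0], [0, 0, 0], 0], [[0, 0, 0], [0, 0, 0], 0]]'

```text
time_s: 10.32
tool_pos: [0.6659, 0.0739, 0.0458]
orientation: [[0.999, -0.035, 0.002], [-0.035, -0.999, -0.0], [0.002, -0.0, -1.0]]
ft_force: [-0.1, -0.1, 0.1]
grip_width: 0.291
finger_force: 0.0
```

Emit:
play_rows --series '[[[0, 0, 0], [0, 0, 0], 0], [[0, 0, 0], [0, 0, 0], 0], [[0, 0, 0], [0, 0, 0], 0]]'

```text
time_s: 10.57
tool_pos: [0.6655, 0.0739, 0.0453]
orientation: [[0.999, -0.035, 0.001], [-0.035, -0.999, -0.0], [0.001, -0.0, -1.0]]
ft_force: [-0.7, -0.1, 3.5]
grip_width: 0.18
finger_force: 58.7
```

Run:
```python
from h import *
path([((.665,.074,.22),yaw(-2)),((.53,.095,.24),yaw(0)),((.40,.12,.22),yaw(4)),((.3407,.1279,.14),yaw(4.2))])
```

```text
turn [-0.     -0.0004  0.0001] shift [-1.600e-03 -4.000e-04 -8.734e-01] len 0.175 deg 0.1
turn [ 0.      0.     -0.0111] shift [-0.6783 -0.0814 -0.1   ] len 0.138 deg 2.0
turn [ 0.      0.     -0.0222] shift [-0.65  -0.125  0.1  ] len 0.134 deg 4.0
turn [ 0.      0.     -0.0011] shift [-0.293  -0.0601  0.4   ] len 0.1 deg 0.2
```

Emit:
play_rows --series '[[[0, 0, 0], [0, 0, -0.1], 0], [[0, 0, 0], [0, 0, -0.3], 0], [[0, 0, 0], [0, 0, -0.5], 0], [[0, 0, 0], [0, 0, -0.7], 0], [[0, 0, 0], [0, 0, -0.87], 0]]'

```text
time_s: 10.98
tool_pos: [0.6651, 0.0738, 0.2208]
orientation: [[0.999, -0.035, 0.001], [-0.035, -0.999, 0.0], [0.001, -0.0, -1.0]]
ft_force: [1.3, -0.4, -0.6]
grip_width: 0.179
finger_force: 58.6
```

Emit:
play_rows --series '[[[0, 0, -0.003], [-0.17, -0.02, -0.05], 0], [[0, 0, -0.006], [-0.34, -0.04, -0.1], 0], [[0, 0, -0.009], [-0.5, -0.06, -0.1], 0], [[0, 0, -0.011], [-0.68, -0.08, -0.1], 0], [[0, 0, -0.011], [-0.68, -0.08, -0.1], 0]]'

```text
time_s: 11.4
tool_pos: [0.5207, 0.0958, 0.2351]
orientation: [[1.0, 0.002, -0.012], [0.002, -1.0, 0.001], [-0.012, -0.001, -1.0]]
ft_force: [0.4, 0.2, -2.1]
grip_width: 0.176
finger_force: 58.5
```

Emit:
play_rows --series '[[[0, 0, -0.006], [-0.17, -0.03, 0], 0], [[0, 0, -0.012], [-0.34, -0.06, 0.03], 0], [[0, 0, -0.018], [-0.5, -0.095, 0.06], 0], [[0, 0, -0.022], [-0.65, -0.125, 0.1], 0], [[0, 0, -0.022], [-0.65, -0.125, 0.1], 0]]'

```text
time_s: 11.82
tool_pos: [0.3914, 0.1202, 0.2142]
orientation: [[0.997, 0.071, -0.012], [0.071, -0.997, -0.0], [-0.012, -0.001, -1.0]]
ft_force: [-1.0, 0.9, -2.2]
grip_width: 0.177
finger_force: 58.5
```

Emit:
play_rows --series '[[[0, 0, 0], [-0.15, -0.03, 0.1], 0], [[0, 0, 0], [-0.29, -0.06, 0.2], 0], [[0, 0, 0], [-0.29, -0.06, 0.3], 0], [[0, 0, 0], [-0.29, -0.06, 0.4], 0], [[0, 0, 0], [-0.29, -0.06, 0.4], 0]]'

```text
time_s: 12.23
tool_pos: [0.3371, 0.1271, 0.1349]
orientation: [[0.998, 0.069, -0.008], [0.069, -0.998, -0.001], [-0.008, 0.001, -1.0]]
ft_force: [-1.0, 0.4, -1.7]
grip_width: 0.18
finger_force: 58.6
```

Emit:
play_rows --series '[[[0, 0, 0], [0, 0, 0], 0], [[0, 0, 0], [0, 0, 0], 0], [[0, 0, 0], [0, 0, 0], 0]]'

```text
time_s: 12.48
tool_pos: [0.3426, 0.1276, 0.1399]
orientation: [[0.998, 0.069, 0.003], [0.069, -0.998, 0.0], [0.003, -0.0, -1.0]]
ft_force: [0.8, -0.3, -0.3]
grip_width: 0.177
finger_force: 58.6
```

Run:
```python
from h import *
st=get_state();print(st["tool_pos"],st["qvel"].round(1),st["orientation"][:,2])
path([((.3407,.1279,.082),yaw(4.2)),((.4963-.014*.9973,.1393-.014*.0732,.082),yaw(4.2))])
sc=grab_frame("scene"); M=cv2.resize(sc[100:330,220:440],None,fx=2.5,fy=2.5,interpolation=cv2.INTER_CUBIC); cv2.imwrite("pics/m5.png",M[:,:,::-1])
```

```text
[0.34259771 0.12760581 0.13993671] [-0.  -0.3 -0.  -0.  -0.   0.1] [ 2.77729597e-03  3.21719100e-04 -9.99996092e-01]
turn [-0.     -0.0009 -0.0014] shift [-0.0102 -0.0021  0.2897] len 0.058 deg 0.3
turn [0. 0. 0.] shift [7.101e-01 1.000e-04 0.000e+00] len 0.142 deg 0.0
```

View pics/m5.png

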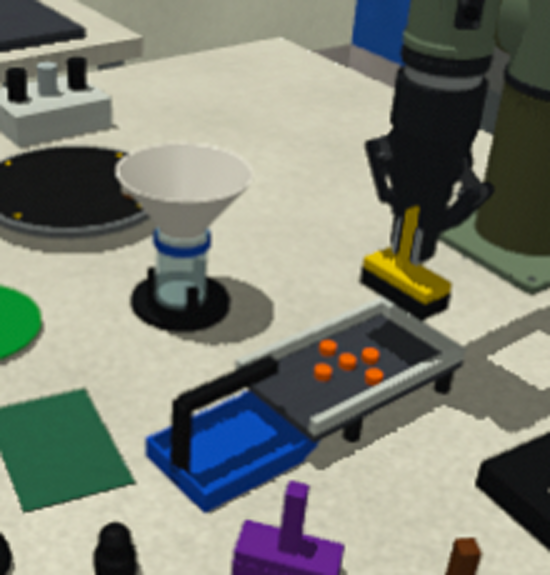

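The brush hangs level above the rear of the board, with the tablets ahead of it and the pan at the outlet. I'll lower it gently.

Emit:
play_rows --series '[[[0, 0, -0.001], [-0.01, 0, 0.1], 0], [[0, 0, -0.001], [-0.01, 0, 0.18], 0], [[0, 0, -0.001], [-0.01, 0, 0.23], 0], [[0, 0, -0.001], [-0.01, 0, 0.26], 0], [[0, 0, -0.001], [-0.01, 0, 0.28], 0]]'

```text
time_s: 12.95
tool_pos: [0.3394, 0.1274, 0.0825]
orientation: [[0.997, 0.072, 0.0], [0.072, -0.997, 0.0], [0.0, -0.0, -1.0]]
ft_force: [0.1, -0.2, -1.3]
grip_width: 0.176
finger_force: 58.6
```

Emit:
play_rows --series '[[[0, 0, 0], [0, 0, 0.003], 0], [[0, 0, 0], [0, 0, 0.005], 0], [[0, 0, 0], [0, 0, 0.005], 0]]'

```text
time_s: 13.2
tool_pos: [0.3398, 0.1275, 0.0822]
orientation: [[0.997, 0.072, 0.002], [0.072, -0.997, 0.0], [0.002, -0.0, -1.0]]
ft_force: [0.5, 0.4, -1.6]
grip_width: 0.178
finger_force: 58.6
```

Emit:
play_rows --series '[[[0, 0, 0], [0.03, 0, 0], 0], [[0, 0, 0], [0.07, 0, 0], 0], [[0, 0, 0], [0.11, 0, 0], 0], [[0, 0, 0], [0.15, 0, 0], 0], [[0, 0, 0], [0.19, 0, 0], 0]]'

```text
time_s: 13.62
tool_pos: [0.3782, 0.1302, 0.0817]
orientation: [[0.997, 0.072, 0.001], [0.072, -0.997, 0.0], [0.001, -0.0, -1.0]]
ft_force: [0.4, -0.6, -1.2]
grip_width: 0.178
finger_force: 58.6
```

Emit:
play_rows --series '[[[0, 0, 0], [0.04, 0, 0], 0], [[0, 0, 0], [0.08, 0, 0], 0], [[0, 0, 0], [0.12, 0, 0], 0], [[0, 0, 0], [0.16, 0, 0], 0], [[0, 0, 0], [0.2, 0, 0], 0]]'

```text
time_s: 14.03
tool_pos: [0.4175, 0.133, 0.0814]
orientation: [[0.997, 0.072, -0.0], [0.072, -0.997, -0.0], [-0.0, 0.0, -1.0]]
ft_force: [0.2, 0.6, -1.1]
grip_width: 0.18
finger_force: 58.6
```

Emit:
play_rows --series '[[[0, 0, 0], [0.04, 0, 0], 0], [[0, 0, 0], [0.08, 0, 0], 0], [[0, 0, 0], [0.12, 0, 0], 0], [[0, 0, 0], [0.16, 0, 0], 0], [[0, 0, 0], [0.2, 0, 0], 0]]'

```text
time_s: 14.45
tool_pos: [0.4574, 0.136, 0.0815]
orientation: [[0.997, 0.072, -0.0], [0.072, -0.997, 0.0], [-0.0, -0.0, -1.0]]
ft_force: [-0.1, -0.4, -2.1]
grip_width: 0.179
finger_force: 58.6
```

Emit:
play_rows --series '[[[0, 0, 0], [0.03, 0, 0], 0], [[0, 0, 0], [0.06, 0, 0], 0], [[0, 0, 0], [0.09, 0, 0], 0], [[0, 0, 0], [0.115, 0, 0], 0], [[0, 0, 0], [0.125, 0, 0], 0]]'

```text
time_s: 14.87
tool_pos: [0.4826, 0.1377, 0.0817]
orientation: [[0.997, 0.072, 0.001], [0.072, -0.997, 0.0], [0.001, -0.0, -1.0]]
ft_force: [-0.2, -0.9, 0.1]
grip_width: 0.18
finger_force: 58.6
```

Emit:
play_rows --series '[[[0, 0, 0], [0, 0, 0], 0], [[0, 0, 0], [0, 0, 0], 0], [[0, 0, 0], [0, 0, 0], 0]]'

```text
time_s: 15.12
tool_pos: [0.4811, 0.1377, 0.0814]
orientation: [[0.997, 0.072, -0.001], [0.072, -0.997, -0.0], [-0.001, 0.0, -1.0]]
ft_force: [-0.6, -0.1, -0.7]
grip_width: 0.179
finger_force: 58.6
```

Run:
```python
from h import *
st=get_state();print(st["tool_pos"],st["qvel"].round(1),st["time_s"])
d=np.array(st["tool_pos"][:2])-[.4963,.1393]; print("along",d@[.9973,.0732])
sc=grab_frame("scene"); M=cv2.resize(sc[150:330,220:440],None,fx=2.5,fy=2.5,interpolation=cv2.INTER_CUBIC); cv2.imwrite("pics/m6.png",M[:,:,::-1])
```

```text
[0.48112868 0.13770095 0.08138346] [ 0.1 -0.2  0.1  0.  -0.   0.1] 15.1167
along -0.015247411320747832
```

View pics/m6.png

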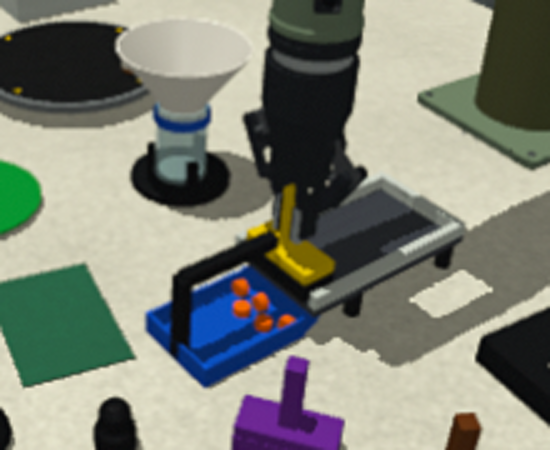

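All five tablets are in the pan and the board is empty. Now the brush goes back to the middle of its mat.

Run:
```python
from h import *
path([((.465,.1365,.085),yaw(4.1)),((.465,.1365,.22),yaw(4.1)),((.56,.10,.25),yaw(0)),((.665,.06,.22),yaw(-6)),((.674,.055,.09),yaw(-7))])
```

```text
turn [0.     0.0002 0.0002] shift [-0.0808  0.0001 -0.0181] len 0.017 deg 0.0
turn [0. 0. 0.] shift [ 0.     0.    -0.675] len 0.135 deg 0.0
turn [0.     0.     0.0228] shift [ 0.4607  0.216  -0.15  ] len 0.106 deg 4.1
turn [0.     0.     0.0333] shift [0.525 0.2   0.15 ] len 0.116 deg 6.0
turn [0.     0.     0.0056] shift [0.0474 0.0202 0.65  ] len 0.13 deg 1.0
```

Emit:
play_rows --series '[[[0, 0, 0], [-0.08, 0, -0.02], 0], [[0, 0, 0], [-0.08, 0, -0.18], 0], [[0, 0, 0], [-0.08, 0, -0.35], 0], [[0, 0, 0], [-0.08, 0, -0.5], 0], [[0, 0, 0], [-0.08, 0, -0.69], 0]]'

```text
time_s: 15.58
tool_pos: [0.4637, 0.1364, 0.2194]
orientation: [[0.997, 0.072, -0.004], [0.072, -0.997, -0.0], [-0.004, 0.0, -1.0]]
ft_force: [0.2, 0.3, -0.8]
grip_width: 0.176
finger_force: 58.6
```

Emit:
play_rows --series '[[[0, 0, 0], [0, 0, 0], 0], [[0, 0, 0.006], [0.12, 0.054, -0.05], 0], [[0, 0, 0.012], [0.24, 0.108, -0.1], 0], [[0, 0, 0.018], [0.36, 0.16, -0.15], 0], [[0, 0, 0.023], [0.46, 0.216, -0.15], 0]]'

```text
time_s: 16.0
tool_pos: [0.563, 0.0999, 0.252]
orientation: [[1.0, -0.001, 0.005], [-0.001, -1.0, 0.0], [0.005, -0.0, -1.0]]
ft_force: [0.6, -0.5, -0.4]
grip_width: 0.179
finger_force: 58.6
```

Emit:
play_rows --series '[[[0, 0, 0.008], [0.13, 0.05, 0.04], 0], [[0, 0, 0.016], [0.26, 0.1, 0.08], 0], [[0, 0, 0.025], [0.39, 0.15, 0.12], 0], [[0, 0, 0.033], [0.525, 0.2, 0.15], 0], [[0, 0, 0.033], [0.525, 0.2, 0.15], 0]]'

```text
time_s: 16.42
tool_pos: [0.668, 0.0575, 0.2156]
orientation: [[0.994, -0.107, -0.002], [-0.107, -0.994, -0.001], [-0.002, 0.001, -1.0]]
ft_force: [-0.4, -0.7, -0.9]
grip_width: 0.18
finger_force: 58.6
```

Emit:
play_rows --series '[[[0, 0, 0.006], [0.047, 0.02, 0.16], 0], [[0, 0, 0.006], [0.047, 0.02, 0.32], 0], [[0, 0, 0.006], [0.047, 0.02, 0.48], 0], [[0, 0, 0.006], [0.047, 0.02, 0.6], 0], [[0, 0, 0.006], [0.047, 0.02, 0.65], 0]]'

```text
time_s: 16.83
tool_pos: [0.6702, 0.0555, 0.084]
orientation: [[0.992, -0.122, -0.009], [-0.122, -0.993, 0.001], [-0.009, 0.001, -1.0]]
ft_force: [-1.4, 0.3, -2.2]
grip_width: 0.176
finger_force: 58.6
```

Emit:
play_rows --series '[[[0, 0, 0], [0, 0, 0], 0], [[0, 0, 0], [0, 0, 0], 0], [[0, 0, 0], [0, 0, 0], 0], [[0, 0, 0], [0, 0, 0], 0]]'

```text
time_s: 17.17
tool_pos: [0.6765, 0.0551, 0.0927]
orientation: [[0.993, -0.122, 0.005], [-0.122, -0.993, -0.0], [0.005, -0.0, -1.0]]
ft_force: [-0.2, -0.6, -1.2]
grip_width: 0.177
finger_force: 58.6
```

Run:
```python
from h import *
st=get_state();print(st["tool_pos"],st["qvel"].round(1),st["orientation"][:,2])
path([((.674,.055,.0455),yaw(-7))])
```

```text
[0.67651793 0.05513072 0.09268749] [-0.1 -0.   0.3  0.1  0.  -0.1] [ 5.48989863e-03 -2.61289725e-04 -9.99984896e-01]
turn [-0.0001 -0.0017 -0.0001] shift [-0.0137  0.0023  0.2359] len 0.047 deg 0.3
```

Emit:
play_rows --series '[[[0, -0.001, 0], [-0.013, 0, 0.08], 0], [[0, -0.001, 0], [-0.013, 0, 0.15], 0], [[0, -0.001, 0], [-0.013, 0, 0.2], 0], [[0, -0.001, 0], [-0.013, 0, 0.22], 0], [[0, -0.001, 0], [-0.013, 0, 0.232], 0]]'

```text
time_s: 17.58
tool_pos: [0.6717, 0.0556, 0.0453]
orientation: [[0.993, -0.122, -0.005], [-0.122, -0.993, 0.001], [-0.005, -0.0, -1.0]]
ft_force: [-4.4, -0.8, 19.5]
grip_width: 0.18
finger_force: 61.2
```

Emit:
play_rows --series '[[[0, 0, 0], [0, 0, 0.003], 0], [[0, 0, 0], [0, 0, 0.004], 0], [[0, 0, 0], [0, 0, 0.004], 0], [[0, 0, 0], [0, 0, 0.004], 0]]'

```text
time_s: 17.92
tool_pos: [0.6728, 0.0555, 0.0453]
orientation: [[0.993, -0.122, -0.001], [-0.122, -0.993, 0.0], [-0.002, -0.0, -1.0]]
ft_force: [-4.0, -0.3, 9.6]
grip_width: 0.181
finger_force: 60.2
```

Emit:
play_rows --series '[[[0, 0, 0], [0, 0, -0.003], 10], [[0, 0, 0], [0, 0, -0.003], 30], [[0, 0, 0], [0, 0, -0.003], 55], [[0, 0, 0], [0, 0, -0.003], 70], [[0, 0, 0], [0, 0, -0.003], 85]]'

```text
time_s: 18.33
tool_pos: [0.6716, 0.0555, 0.0424]
orientation: [[0.992, -0.122, -0.004], [-0.122, -0.992, 0.0], [-0.004, 0.0, -1.0]]
ft_force: [0.4, 0.3, -0.1]
grip_width: 0.737
finger_force: 0.0
```

Emit:
play_rows --series '[[[0, 0, 0], [0, 0, -0.1], 85], [[0, 0, 0], [0, 0, -0.3], 85], [[0, 0, 0], [0, 0, -0.5], 85], [[0, 0, 0], [0, 0, -0.7], 85], [[0, 0, 0], [0, 0, -0.9], 85]]'

```text
time_s: 18.75
tool_pos: [0.6719, 0.0554, 0.2241]
orientation: [[0.992, -0.122, -0.004], [-0.122, -0.992, 0.0], [-0.004, 0.0, -1.0]]
ft_force: [0.6, 0.4, -0.2]
grip_width: 0.993
finger_force: 0.0
```

Run:
```python
from h import *
path([((.535,.142,.23),yaw(4.2))])
```

```text
turn [-0.0001  0.0013 -0.0624] shift [-0.7325 -0.3461 -0.0265] len 0.162 deg 11.2
```

Emit:
play_rows --series '[[[0, 0.001, -0.015], [-0.18, -0.085, -0.02], 85], [[0, 0.001, -0.03], [-0.36, -0.17, -0.03], 85], [[0, 0.001, -0.045], [-0.54, -0.26, -0.03], 85], [[0, 0.001, -0.062], [-0.73, -0.346, -0.03], 85], [[0, 0.001, -0.062], [-0.73, -0.346, -0.03], 85]]'

```text
time_s: 19.17
tool_pos: [0.5282, 0.1453, 0.2272]
orientation: [[0.997, 0.078, -0.009], [0.078, -0.997, 0.002], [-0.009, -0.003, -1.0]]
ft_force: [0.9, -1.1, -0.3]
grip_width: 0.996
finger_force: 0.0
```

Emit:
play_rows --series '[[[0, 0, 0], [0, 0, 0], 85], [[0, 0, 0], [0, 0, 0], 85], [[0, 0, 0], [0, 0, 0], 85]]'

```text
time_s: 19.42
tool_pos: [0.5373, 0.1414, 0.2297]
orientation: [[0.997, 0.071, 0.001], [0.071, -0.997, 0.0], [0.001, -0.0, -1.0]]
ft_force: [0.0, 0.2, -0.2]
grip_width: 1.002
finger_force: 0.0
```

Run:
```python
from h import *
st,im=save("wrist","w6.png"); p,T=campose("wrist",st); print(st["tool_pos"],st["qvel"].round(1))
e=barline(im); print(e); a,b=[onplane(p,T,*q,.092) for q in e]; print(a,b,np.linalg.norm(a-b),np.degrees(np.arctan2(*(a-b)[1::-1])))
hsv=cv2.cvtColor(im,cv2.COLOR_RGB2HSV); m=cv2.inRange(hsv,(5,150,100),(16,255,255)); n,l,s,c=cv2.connectedComponentsWithStats(m)
for i in range(1,n):
    if s[i,4]>8: print("orange",s[i,4],c[i].round(0))
y=cv2.inRange(hsv,(20,100,60),(35,255,255)); n,l,s,c=cv2.connectedComponentsWithStats(y); i=1+np.argmax(s[1:,4]); print("brush head px",s[i],onplane(p,T,*c[i],.04))
```

```text
[0.53730225 0.14137679 0.2297274 ] [-0.5  0.6 -0.6  0.1  0.1 -0.1]Traceback (most recent call last):
  File "<stdin>", line 3, in <module>
  File "h.py", line 47, in barline
    c=np.polyfit(*zip(*g),1); return (np.polyval(c,y0),y0),(np.polyval(c,y1),y1)
TypeError: polyfit() missing 2 required positional arguments: 'y' and 'deg'
```

View pics/w6.png

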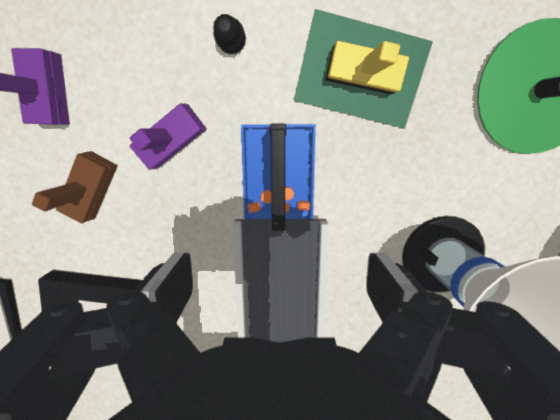

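The wrist view shows the pan bar from about (278,124) to (279,229), tablets in the pan near the outlet, and the brush standing in the middle of the mat around (368,67).

Run:
```python
from h import *
st=get_state(); p,T=campose("wrist",st); im=cv2.imread("pics/w6.png"); v=cv2.cvtColor(im,cv2.COLOR_BGR2HSV)
cs=[]
for y in (140,155,170,185,205): 
    d=[x for x in range(262,296) if v[y,x,1]<100 and v[y,x,2]<120]; cs.append((y,(d[0]+d[-1])/2)); print(y,d[0],d[-1])
c=np.polyfit([a for a,_ in cs],[b for _,b in cs],1)
a,b=[onplane(p,T,np.polyval(c,y),y,.092) for y in(123.5,229.5)]; print(a,b,np.linalg.norm(a-b),np.degrees(np.arctan2(*(a-b)[1::-1])))
u=(a-b)/np.linalg.norm(a-b); t=b+u*.0418; print("tcp",t)
path([((t[0],t[1],.0705),yaw(np.degrees(np.arctan2(u[1],u[0]))))])
```

```text
140 271 284
155 271 284
170 271 284
185 271 284
205 272 284
[0.60678658 0.14766286 0.092     ] [0.5043276  0.13986087 0.092     ] 0.10275559990537028 4.354522580695785
tcp [0.54600693 0.14303464 0.092     ]
turn [-0.     -0.0004 -0.0016] shift [ 0.0425 -0.0057  0.7958] len 0.159 deg 0.3
```

Emit:
play_rows --series '[[[0, 0, -0.001], [0.047, -0.006, 0.16], 85], [[0, 0, -0.001], [0.047, -0.006, 0.34], 85], [[0, 0, -0.001], [0.047, -0.006, 0.52], 85], [[0, 0, -0.001], [0.047, -0.006, 0.7], 70], [[0, 0, -0.001], [0.047, -0.006, 0.79], 60]]'

```text
time_s: 19.88
tool_pos: [0.5432, 0.1426, 0.0663]
orientation: [[0.997, 0.073, -0.007], [0.073, -0.997, -0.001], [-0.007, -0.0, -1.0]]
ft_force: [-0.4, -0.2, 0.1]
grip_width: 0.743
finger_force: 0.0
```

Emit:
play_rows --series '[[[0, 0, 0], [0, 0, 0], 60], [[0, 0, 0], [0, 0, 0], 60], [[0, 0, 0], [0, 0, 0], 40], [[0, 0, 0], [0, 0, 0], 25], [[0, 0, 0], [0, 0, 0], 0]]'

```text
time_s: 20.3
tool_pos: [0.5474, 0.1439, 0.0737]
orientation: [[0.997, 0.075, 0.005], [0.075, -0.997, 0.001], [0.005, -0.0, -1.0]]
ft_force: [-0.1, -0.6, -0.6]
grip_width: 0.287
finger_force: 0.0
```

Emit:
play_rows --series '[[[0, 0, 0], [0, 0, 0], 0], [[0, 0, 0], [0, 0, 0], 0], [[0, 0, 0], [0, 0, 0], 0], [[0, 0, 0], [0, 0, 0], 0]]'

```text
time_s: 20.63
tool_pos: [0.5468, 0.1437, 0.0733]
orientation: [[0.997, 0.075, 0.004], [0.075, -0.997, 0.0], [0.004, 0.0, -1.0]]
ft_force: [-0.2, -1.6, 6.3]
grip_width: 0.146
finger_force: 59.8
```

Emit:
play_rows --series '[[[0, 0, 0], [0, 0, -0.01], 0], [[0, 0, 0], [0.03, -0.005, -0.012], 0], [[0, 0, 0], [0.07, -0.015, -0.012], 0], [[0, 0, 0], [0.12, -0.025, -0.012], 0], [[0, 0, 0], [0.17, -0.04, -0.012], 0]]'

```text
time_s: 21.05
tool_pos: [0.5733, 0.1529, 0.075]
orientation: [[0.997, 0.075, -0.016], [0.075, -0.997, -0.004], [-0.017, 0.003, -1.0]]
ft_force: [-33.8, -13.0, 45.4]
grip_width: 0.148
finger_force: 65.4
```

Emit:
play_rows --series '[[[0, 0, 0], [0.04, -0.01, 0], 0], [[0, 0, 0], [0.07, -0.01, 0], 0], [[0, 0, 0], [0.08, -0.01, 0], 0], [[0, 0, 0], [0.08, -0.01, 0], 0], [[0, 0, 0], [0.08, -0.01, 0], 0]]'

```text
time_s: 21.47
tool_pos: [0.5793, 0.1548, 0.0741]
orientation: [[0.996, 0.075, -0.037], [0.075, -0.997, -0.008], [-0.038, 0.005, -0.999]]
ft_force: [-43.2, -11.4, 40.9]
grip_width: 0.148
finger_force: 67.6
```

Emit:
play_rows --series '[[[0, 0, 0], [0, 0, -0.05], 0], [[0, 0, 0], [0, 0, -0.15], 0], [[0, 0, 0], [0, 0, -0.3], 0], [[0, 0, 0], [0, 0, -0.45], 0], [[0, 0, 0], [0, 0, -0.6], 0]]'

```text
time_s: 21.88
tool_pos: [0.594, 0.1578, 0.1933]
orientation: [[0.997, 0.075, -0.003], [0.075, -0.997, 0.0], [-0.003, -0.001, -1.0]]
ft_force: [0.2, 0.4, -1.0]
grip_width: 0.147
finger_force: 59.9
```

Emit:
play_rows --series '[[[0, 0, 0], [0, 0, -0.15], 0], [[0, 0, 0], [0, 0, -0.3], 0], [[0, 0, 0], [0, 0, -0.45], 0], [[0, 0, 0], [0, 0, -0.55], 0], [[0, 0, 0], [0, 0, -0.6], 0]]'

```text
time_s: 22.3
tool_pos: [0.5962, 0.1581, 0.3173]
orientation: [[0.997, 0.076, 0.006], [0.076, -0.997, 0.001], [0.006, -0.001, -1.0]]
ft_force: [0.2, 0.5, -0.9]
grip_width: 0.147
finger_force: 59.9
```

Run:
```python
from h import *
st=get_state();print(st["tool_pos"],st["qvel"].round(1),st["time_s"])
t=grab_frame("top");sc=grab_frame("scene"); cv2.imwrite("pics/t7.png",t[:,:,::-1]); cv2.imwrite("pics/s7.png",sc[:,:,::-1])
p,T=campose("top"); hsv=cv2.cvtColor(t,cv2.COLOR_RGB2HSV)
# funnel rim ellipse in top0 (unobstructed)
im=cv2.imread("pics/top0.png"); h=cv2.cvtColor(im,cv2.COLOR_BGR2HSV)
print([tuple(int(k) for k in h[272,x]) for x in range(278,296,2)],[tuple(int(k) for k in h[272,x]) for x in range(340,358,2)])
print([tuple(int(k) for k in h[y,317]) for y in range(232,250,2)],[tuple(int(k) for k in h[y,317]) for y in range(296,312,2)])
```

```text
[0.59621896 0.15806795 0.31730603] [-0.1 -1.5 -7.3 -0.  11.7 -0.7] 22.3
[(23, 24, 94), (24, 27, 93), (23, 24, 94), (21, 21, 124), (21, 21, 159), (20, 21, 149), (20, 21, 148), (20, 21, 148), (20, 21, 148)] [(19, 21, 133), (22, 21, 133), (21, 19, 132), (21, 19, 132), (22, 20, 140), (22, 24, 161), (23, 27, 163), (25, 26, 164), (23, 27, 161)]
[(25, 27, 161), (25, 27, 162), (25, 27, 161), (23, 25, 166), (21, 22, 154), (19, 21, 132), (21, 19, 131), (21, 19, 131), (23, 18, 130)] [(20, 21, 148), (21, 22, 148), (21, 22, 148), (23, 21, 149), (21, 22, 153), (23, 24, 127), (24, 27, 151), (23, 28, 162)]
```

The extraction force probably came from the pan rubbing the mat's edge. I'll check the pan in the hand and the tablets.

Run:
```python
from h import *
st,w=save("wrist","w8.png"); sc=grab_frame("scene"); t=grab_frame("top"); print(st["tool_pos"],st["qvel"].round(1))
M=np.zeros((600,800,3),np.uint8); M[:300,:400]=cv2.resize(w,(400,300)); M[300:,:400]=cv2.resize(t,(400,300)); 
M[:500,400:]=cv2.resize(sc[80:330,200:400],(400,500),interpolation=cv2.INTER_CUBIC); cv2.imwrite("pics/m8.png",M[:,:,::-1])
```

```text
[0.59570808 0.15791225 0.31555655] [-0.1  1.7  4.  -0.  -0.9 -0.5]
```

View pics/m8.png

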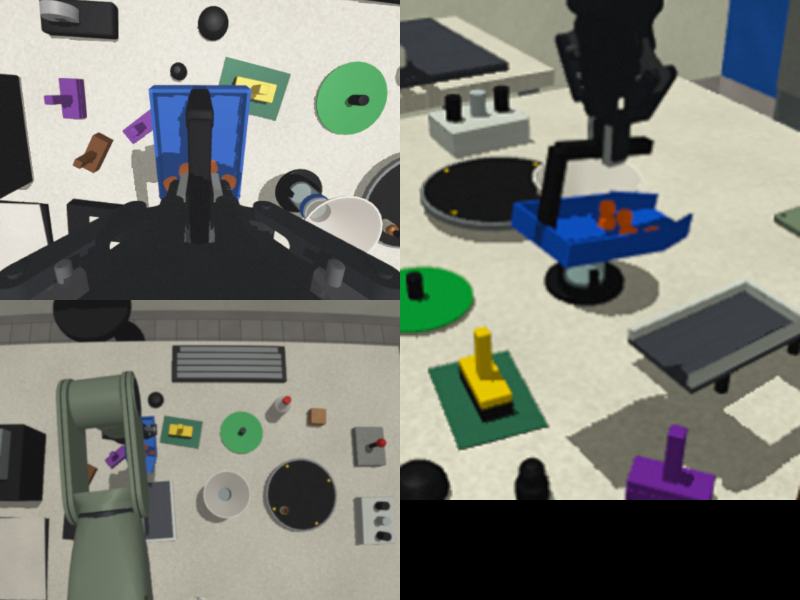

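The pan is held with all the tablets in it, the brush stands mid-mat and the board is empty. The pan may have pitched in the grip, so I'll measure the angle.

Run:
```python
from h import *
im=cv2.imread("pics/w8.png"); hsv=cv2.cvtColor(im,cv2.COLOR_BGR2HSV); p=camera_params("wrist"); T=np.array(p["mount"])
for x in (225,240,320,335): 
    b=np.flatnonzero((hsv[:,x,0]>100)&(hsv[:,x,0]<130)&(hsv[:,x,1]>120)); print(x,b.min())
d=[int(hsv[y,280,2]) for y in range(110,150,2)]; print(d)
def P(th,x,z,gx,gz):   # pan coords mm -> tool coords; th>0 spout down
    dx,dz=(x-gx)/1e3,(z-gz)/1e3; c,s=np.cos(np.radians(th)),np.sin(np.radians(th))
    X,Z=dx*c-dz*s, dx*s+dz*c
    return proj(p,T,[X,0,.0187-Z])
for th in(-4,-2,0,2,4,6,8,10): print(th,[np.round(P(th,x,z,6,91.8)[1],1) for x,z in((70,24),(67,24),(65,92))])
im=cv2.imread("pics/w6.png")
```

```text
225 120
240 120
320 119
335 120
[236, 234, 233, 233, 201, 112, 107, 82, 36, 38, 33, 39, 33, 36, 32, 36, 35, 35, 37, 38]
-4 [np.float64(136.7), np.float64(140.7), np.float64(141.0)]
-2 [np.float64(133.4), np.float64(137.5), np.float64(141.0)]
0 [np.float64(130.2), np.float64(134.3), np.float64(141.1)]
2 [np.float64(127.0), np.float64(131.2), np.float64(141.4)]
4 [np.float64(123.9), np.float64(128.1), np.float64(141.8)]
6 [np.float64(120.8), np.float64(125.0), np.float64(142.4)]
8 [np.float64(117.7), np.float64(122.0), np.float64(143.1)]
10 [np.float64(114.6), np.float64(119.0), np.float64(144.0)]
```

Run:
```python
from h import *
im=cv2.imread("pics/w8.png").max(2)
print("w8",[int(im[y,278:284].mean()) for y in range(116,200,2)])
for y in (128,134,140,146,160,180): 
    r=im[y,255:305]; print(y,[int(k) for k in r[::2]])
i2=cv2.imread("pics/m3.png").max(2); # wrist crop at (480..800,0..300): rows 60+y/1.5
print("m3",[int(i2[int((y-60)*1.5),480+int((280-180)*1.6)]) for y in range(128,200,2)])
```

```text
w8 [232, 202, 112, 107, 84, 34, 34, 35, 36, 36, 35, 35, 35, 35, 35, 34, 35, 35, 37, 42, 49, 54, 53, 51, 51, 40, 38, 43, 45, 46, 46, 47, 47, 47, 47, 47, 47, 46, 46, 47, 47, 47]
128 [198, 198, 198, 198, 197, 181, 55, 34, 35, 38, 36, 34, 36, 34, 35, 33, 36, 37, 44, 157, 197, 200, 199, 199, 199]
134 [189, 179, 172, 170, 124, 64, 32, 34, 36, 34, 38, 35, 37, 35, 39, 34, 36, 34, 33, 46, 118, 122, 145, 180, 200]
140 [201, 202, 186, 161, 101, 36, 32, 37, 36, 36, 35, 35, 36, 35, 36, 38, 35, 37, 35, 36, 108, 200, 203, 203, 203]
146 [200, 199, 130, 109, 44, 36, 37, 31, 35, 39, 36, 34, 32, 31, 35, 36, 36, 34, 37, 36, 45, 161, 201, 202, 201]
160 [122, 120, 99, 44, 44, 49, 47, 51, 49, 51, 52, 53, 54, 54, 56, 55, 56, 56, 59, 60, 55, 44, 146, 201, 199]
180 [120, 119, 122, 107, 43, 44, 47, 45, 48, 44, 46, 45, 48, 43, 49, 46, 44, 48, 50, 46, 50, 154, 199, 200, 199]
m3 [232, 229, 228, 181, 42, 34, 46, 69, 83, 82, 79, 68, 40, 48, 66, 73, 73, 72, 73, 72, 71, 69, 72, 71, 72, 71, 69, 70, 70, 68, 68, 69, 67, 67, 69, 67]
```

Run:
```python
from h import *
from scipy.optimize import fsolve
p=camera_params("wrist"); T=np.array(p["mount"])
def P(th,x,z,gx,gz):
    dx,dz=(x-gx)/1e3,(z-gz)/1e3; c,s=np.cos(np.radians(th)),np.sin(np.radians(th))
    return proj(p,T,[dx*c-dz*s,0,.0187-(dx*s+dz*c)])[1]
print("ref m3 (134.5,142,152):",P(0,70,24,6.8,89.1),[(x,round(P(0,x,92,6.8,89.1),1)) for x in(55,58,60,62,65,68,70)])
for gz in(86,89,92):
    f=lambda v:[P(v[0],70,24,v[1],gz)-119.5-(P(0,70,24,6.8,89.1)-134.5),P(v[0],65,92,v[1],gz)-154-(P(0,65,92,6.8,89.1)-142)]
    th,gx=fsolve(f,[7,6]); print(gz,"th",th,"gx",gx,"post bottom",P(th,68,24,gx,gz),"bar x=55",P(th,55,92,gx,gz))
```

```text
ref m3 (134.5,142,152): 131.36693399323406 [(55, np.float64(162.0)), (58, np.float64(156.3)), (60, np.float64(152.5)), (62, np.float64(148.7)), (65, np.float64(142.9)), (68, np.float64(137.1)), (70, np.float64(133.2))]
86 th 12.85336104845488 gx 8.936567198034503 post bottom 119.37237498793426 bar x=55 174.34431633735096
89 th 13.159116018714613 gx 9.799223209628583 post bottom 119.33058326530418 bar x=55 173.9409116091977
92 th 13.46624834461861 gx 10.695021184581506 post bottom 119.28967170509068 bar x=55 173.5508670881241
```

```bash
cat >> h.py <<'E'
from scipy.spatial.transform import Rotation
PITCH=13.; GX,GZ=.010,.091
def pourpose(lip,th,psi):
    u=np.array([np.cos(np.radians(psi)),np.sin(np.radians(psi)),0]); t=np.radians(th)
    dx,dz=-.085-GX,.009-GZ
    G=np.array(lip)-(u*(dx*np.cos(t)-dz*np.sin(t))+np.array([0,0,dx*np.sin(t)+dz*np.cos(t)]))
    R=yaw(psi)@Rotation.from_euler('y',th-PITCH,degrees=True).as_matrix()
    return G+.0187*R[:,2],R
E
python3 - <<'E'
from h import *
p,T=campose("top"); F=onplane(p,T,316.5,273,.164); print("F",F); 
for q in((284.3,273),(348.7,273),(316.5,239.5),(316.5,306.8)): print(np.linalg.norm(onplane(p,T,*q,.164)-F).round(4))
ps,Ts=campose("scene"); print("scene proj",proj(ps,Ts,F),[np.round(proj(ps,Ts,F+np.array([.07*np.cos(a),.07*np.sin(a),0])),0) for a in np.arange(0,6.28,.785)])
S=cv2.imread("pics/scene0.png"); print([int(S[172,x].max()) for x in range(258,328,3)],[int(S[y,292].max()) for y in range(150,196,2)])
st=get_state(); print(st["q"].round(1),st["tool_pos"])
psi=-10; u=np.array([np.cos(np.radians(psi)),np.sin(np.radians(psi)),0]); L=lambda a,z: np.array([F[0],F[1],0])+a*u+[0,0,z]
R0=yaw(4.2)@Rotation.from_euler('y',-13,degrees=True).as_matrix()
pts=[((.59,.13,.32),R0),pourpose(L(.10,.23),0,4.2)]
a=pourpose(L(.03,.23),0,-10); print("goal",a[0])
path([((.60,.13,.32),R0),((.60,.02,.32),R0),pourpose(L(.05,.22),0,-10),pourpose(L(.03,.20),15,psi),pourpose(L(.025,.185),30,psi),pourpose(L(.02,.172),45,psi),pourpose(L(.02,.168),55,psi),pourpose(L(.02,.168),65,psi)])
E
```

```text
F [ 0.4505976 -0.0843672  0.164    ]
0.0679
0.0682
0.0708
0.0703
scene proj (np.float64(295.41659669645213), np.float64(167.04465957372167)) [array([271., 173.]), array([289., 179.]), array([311., 178.]), array([323., 170.]), array([318., 161.]), array([301., 156.]), array([281., 157.]), array([269., 164.])]
[22, 23, 21, 82, 159, 155, 159, 163, 165, 171, 174, 181, 187, 186, 187, 187, 190, 190, 190, 189, 192, 199, 202, 200] [149, 196, 197, 203, 183, 182, 183, 182, 183, 182, 183, 183, 182, 184, 184, 166, 110, 110, 110, 110, 109, 111, 110]
[ 6.8 14.  76.3  0.  89.9 92.5] [0.59329574 0.15745406 0.31074878]
goal [ 0.56955589 -0.10534276  0.29377928]
turn [ 0.     -0.0707  0.0007] shift [ 0.0229  0.1394 -0.0464] len 0.03 deg 12.7
turn [0. 0. 0.] shift [-0.0392  0.5485  0.0091] len 0.11 deg 0.0
turn [0.0177 0.     0.0769] shift [-0.0574  0.6384  0.1991] len 0.134 deg 14.2
turn [0.     0.0833 0.    ] shift [-0.1944 -0.      0.0381] len 0.04 deg 15.0
turn [-0.      0.0833  0.    ] shift [-0.1471 -0.     -0.0078] len 0.029 deg 15.0
turn [ 0.      0.0833 -0.    ] shift [-0.1624  0.     -0.027 ] len 0.033 deg 15.0
turn [-0.      0.0556  0.    ] shift [-0.0879  0.     -0.0411] len 0.019 deg 10.0
turn [ 0.      0.0556 -0.    ] shift [-0.0773  0.     -0.0581] len 0.019 deg 10.0
```

Emit:
play_rows --series '[[[0, -0.015, 0], [0, 0.02, -0.01], 0], [[0, -0.03, 0], [0.005, 0.05, -0.02], 0], [[0, -0.045, 0], [0.01, 0.08, -0.03], 0], [[0, -0.06, 0], [0.02, 0.11, -0.04], 0], [[0, -0.071, 0], [0.023, 0.14, -0.046], 0]]'

```text
time_s: 22.97
tool_pos: [0.6008, 0.1296, 0.32]
orientation: [[0.971, 0.075, -0.227], [0.073, -0.997, -0.017], [-0.227, -0.0, -0.974]]
ft_force: [-0.8, 0.4, -1.7]
grip_width: 0.148
finger_force: 59.9
```

Emit:
play_rows --series '[[[0, 0, 0], [-0.01, 0.08, 0], 0], [[0, 0, 0], [-0.02, 0.19, 0.003], 0], [[0, 0, 0], [-0.03, 0.32, 0.006], 0], [[0, 0, 0], [-0.035, 0.44, 0.009], 0], [[0, 0, 0], [-0.04, 0.55, 0.009], 0]]'

```text
time_s: 23.38
tool_pos: [0.6001, 0.0176, 0.3209]
orientation: [[0.972, 0.075, -0.223], [0.073, -0.997, -0.017], [-0.224, -0.0, -0.975]]
ft_force: [0.3, -0.1, -2.6]
grip_width: 0.148
finger_force: 59.9
```

Emit:
play_rows --series '[[[0.003, 0, 0.015], [-0.01, 0.13, 0.03], 0], [[0.007, 0, 0.031], [-0.02, 0.26, 0.07], 0], [[0.011, 0, 0.046], [-0.035, 0.39, 0.11], 0], [[0.014, 0, 0.062], [-0.046, 0.52, 0.16], 0], [[0.018, 0, 0.077], [-0.057, 0.638, 0.2], 0]]'

```text
time_s: 23.8
tool_pos: [0.5892, -0.111, 0.284]
orientation: [[0.96, -0.175, -0.22], [-0.17, -0.985, 0.041], [-0.224, -0.002, -0.975]]
ft_force: [0.5, 0.2, -2.4]
grip_width: 0.151
finger_force: 59.9
```

Emit:
play_rows --series '[[[0, 0, 0], [0, 0, 0], 0], [[0, 0, 0], [0, 0, 0], 0], [[0, 0, 0], [0, 0, 0], 0], [[0, 0, 0], [0, 0, 0], 0]]'

```text
time_s: 24.13
tool_pos: [0.5907, -0.1083, 0.2863]
orientation: [[0.961, -0.171, -0.218], [-0.166, -0.985, 0.04], [-0.222, -0.002, -0.975]]
ft_force: [-0.1, 0.4, -2.4]
grip_width: 0.151
finger_force: 59.9
```

Run:
```python
from h import *
F=np.array([.4506,-.0844,.164])
psi=-10; u=np.array([np.cos(np.radians(psi)),np.sin(np.radians(psi)),0]); L=lambda a,z: np.array([F[0],F[1],0])+a*u+[0,0,z]
st=get_state(); print(st["q"].round(1),st["tool_pos"],st["qvel"].round(1),pourpose(L(.05,.22),0,-10)[0])
path([pourpose(L(.03,.20),15,psi),pourpose(L(.025,.185),30,psi),pourpose(L(.02,.172),45,psi)])
sc=grab_frame("scene"); cv2.imwrite("pics/s9.png",sc[:,:,::-1]); h=cv2.cvtColor(sc,cv2.COLOR_RGB2HSV); m=cv2.inRange(h,(5,150,100),(16,255,255)); n,l,s,c=cv2.connectedComponentsWithStats(m); print([(int(s[i,4]),c[i].round()) for i in range(1,n)])
# spout lip position: blue region extremes
b=cv2.inRange(h,(100,120,60),(130,255,255)); b[:,450:]=0; P=np.argwhere(b[100:]); print("blue cols",P[:,1].min(),P[:,1].max(),"rows",P[:,0].min()+100,P[:,0].max()+100)
ps,Ts=campose("scene"); print("expected lip px",proj(ps,Ts,L(.05,.22)))
k=np.argmax(P[:,1]); print("rightmost",P[k]+[100,0])
```

```text
[-17.8  21.8  70.1  -1.7 100.8  81.9] [ 0.59071118 -0.10828569  0.28628803] [ 0.8 -0.1 -0.6 -0.1  0.1  0.5] [ 0.58925445 -0.10884852  0.28377928]
turn [-0.0007  0.0822  0.001 ] shift [-0.1983  0.0035  0.0511] len 0.041 deg 14.8
turn [-0.      0.0833  0.    ] shift [-0.1471  0.     -0.0078] len 0.029 deg 15.0
turn [ 0.      0.0833 -0.    ] shift [-0.1624 -0.     -0.027 ] len 0.033 deg 15.0
[(82, array([253., 149.])), (6, array([261., 152.])), (22, array([150., 182.])), (5, array([392., 335.])), (1, array([418., 335.])), (3, array([379., 336.])), (1, array([419., 337.]))]
blue cols 213 391 rows 100 202
expected lip px (np.float64(277.1106976830719), np.float64(148.97791153042735))
rightmost [100 391]
```

Run:
```python
from h import *
S=cv2.imread("pics/s9.png"); h=cv2.cvtColor(S,cv2.COLOR_BGR2HSV); b=cv2.inRange(h,(100,110,40),(130,255,255)); b[:,340:]=0; b[:100]=0
n,l,s,c=cv2.connectedComponentsWithStats(b); i=1+np.argmax(s[1:,4]); print(s[i]); P=np.argwhere(l==i)[:,::-1]
for x in range(P[:,0].max()-24,P[:,0].max()+1,3): print(x,P[P[:,0]==x,1].min(),P[P[:,0]==x,1].max(),end="; ")
ps,Ts=campose("scene"); n_=np.array([.1736,.9848,0]); u=np.array([.9848,-.1736,0]); st=get_state()
G=np.array(st["tool_pos"])-.0187*np.array(st["orientation"])[:,2]
def pp(x,y,z,th):
    t=np.radians(th); dx,dz=x-GX,z-GZ
    return np.round(proj(ps,Ts,G+u*(dx*np.cos(t)-dz*np.sin(t))+n_*y+np.array([0,0,dx*np.sin(t)+dz*np.cos(t)])),1)
for th in(-5,0,5):
    print("\n",th,[(k,list(pp(*k,th))) for k in((-.085,.026,.009),(-.085,-.026,.009),(-.085,.026,.024),(.07,.043,.024),(.07,.043,0),(-.04,.043,0),(.07,-.043,.024))])
```

```text
[ 213  139   70   32 1315]
258 139 163; 261 139 162; 264 139 162; 267 139 160; 270 139 159; 273 139 158; 276 145 156; 279 147 155; 282 146 154; 
 -5 [((-0.085, 0.026, 0.009), [np.float64(283.2), np.float64(148.4)]), ((-0.085, -0.026, 0.009), [np.float64(275.7), np.float64(140.6)]), ((-0.085, 0.026, 0.024), [np.float64(282.8), np.float64(142.5)]), ((0.07, 0.043, 0.024), [np.float64(219.9), np.float64(159.8)]), ((0.07, 0.043, 0), [np.float64(221.6), np.float64(169.5)]), ((-0.04, 0.043, 0), [np.float64(267.9), np.float64(158.8)]), ((0.07, -0.043, 0.024), [np.float64(211.8), np.float64(145.6)])]

 0 [((-0.085, 0.026, 0.009), [np.float64(280.5), np.float64(152.2)]), ((-0.085, -0.026, 0.009), [np.float64(273.1), np.float64(144.2)]), ((-0.085, 0.026, 0.024), [np.float64(280.6), np.float64(146.2)]), ((0.07, 0.043, 0.024), [np.float64(217.1), np.float64(158.1)]), ((0.07, 0.043, 0), [np.float64(217.9), np.float64(168.0)]), ((-0.04, 0.043, 0), [np.float64(264.8), np.float64(161.1)]), ((0.07, -0.043, 0.024), [np.float64(209.1), np.float64(144.0)])]

 5 [((-0.085, 0.026, 0.009), [np.float64(277.5), np.float64(155.7)]), ((-0.085, -0.026, 0.009), [np.float64(270.2), np.float64(147.6)]), ((-0.085, 0.026, 0.024), [np.float64(278.1), np.float64(149.8)]), ((0.07, 0.043, 0.024), [np.float64(214.4), np.float64(156.1)]), ((0.07, 0.043, 0), [np.float64(214.3), np.float64(166.2)]), ((-0.04, 0.043, 0), [np.float64(261.5), np.float64(163.2)]), ((0.07, -0.043, 0.024), [np.float64(206.5), np.float64(142.1)])]
```

```bash
sed -i 's/GX,GZ=.010,.091/GX,GZ=.015,.091/' h.py
python3 - <<'E'
from h import *
F=np.array([.4506,-.0844,.164])
psi=-10; u=np.array([np.cos(np.radians(psi)),np.sin(np.radians(psi)),0]); L=lambda a,z: np.array([F[0],F[1],0])+a*u+[0,0,z]
path([pourpose(L(.03,.20),15,psi),pourpose(L(.025,.183),28,psi),pourpose(L(.02,.17),40,psi),pourpose(L(.02,.167),50,psi),pourpose(L(.02,.167),60,psi)])
E
```

```text
turn [-0.0006  0.082   0.0011] shift [-0.1767  0.0046  0.041 ] len 0.036 deg 14.8
turn [-0.      0.0722 -0.    ] shift [-0.1322  0.      0.006 ] len 0.026 deg 13.0
turn [-0.      0.0667 -0.    ] shift [-0.1366  0.     -0.0167] len 0.028 deg 12.0
turn [ 0.      0.0556 -0.    ] shift [-0.0855  0.     -0.0489] len 0.02 deg 10.0
turn [-0.      0.0556  0.    ] shift [-0.0787 -0.     -0.0622] len 0.02 deg 10.0
```

Emit:
play_rows --series '[[[0, 0.016, 0], [-0.035, 0.001, 0.008], 0], [[0, 0.033, 0], [-0.07, 0.002, 0.016], 0], [[0, 0.049, 0], [-0.105, 0.003, 0.024], 0], [[0, 0.066, 0], [-0.14, 0.004, 0.032], 0], [[0, 0.082, 0], [-0.177, 0.005, 0.041], 0]]'

```text
time_s: 24.6
tool_pos: [0.5548, -0.1025, 0.2869]
orientation: [[0.985, -0.17, 0.037], [-0.17, -0.985, -0.005], [0.038, -0.002, -0.999]]
ft_force: [0.5, -0.2, -0.6]
grip_width: 0.146
finger_force: 59.9
```

Emit:
play_rows --series '[[[0, 0.014, 0], [-0.026, 0, 0.001], 0], [[0, 0.029, 0], [-0.052, 0, 0.002], 0], [[0, 0.043, 0], [-0.078, 0, 0.003], 0], [[0, 0.058, 0], [-0.105, 0, 0.005], 0], [[0, 0.072, 0], [-0.132, 0, 0.006], 0]]'

```text
time_s: 25.02
tool_pos: [0.5285, -0.0979, 0.2846]
orientation: [[0.952, -0.17, 0.256], [-0.164, -0.985, -0.043], [0.26, -0.002, -0.966]]
ft_force: [0.7, 0.5, -2.3]
grip_width: 0.15
finger_force: 59.9
```

Emit:
play_rows --series '[[[0, 0.013, 0], [-0.027, 0, -0.003], 0], [[0, 0.027, 0], [-0.054, 0, -0.006], 0], [[0, 0.04, 0], [-0.081, 0, -0.01], 0], [[0, 0.053, 0], [-0.11, 0, -0.013], 0], [[0, 0.067, 0], [-0.137, 0, -0.017], 0]]'

```text
time_s: 25.43
tool_pos: [0.5015, -0.0932, 0.2807]
orientation: [[0.877, -0.17, 0.449], [-0.152, -0.986, -0.076], [0.455, -0.002, -0.89]]
ft_force: [0.5, -0.8, -1.5]
grip_width: 0.15
finger_force: 60.0
```

Emit:
play_rows --series '[[[0, 0, 0], [0, 0, 0], 0], [[0, 0, 0], [0, 0, 0], 0], [[0, 0, 0], [0, 0, 0], 0], [[0, 0, 0], [0, 0, 0], 0]]'

```text
time_s: 25.77
tool_pos: [0.503, -0.0946, 0.2815]
orientation: [[0.877, -0.171, 0.448], [-0.153, -0.985, -0.077], [0.455, -0.001, -0.891]]
ft_force: [0.2, -0.3, -2.3]
grip_width: 0.149
finger_force: 60.0
```

```bash
cat > chk.py <<'E'
from h import *
F=np.array([.4506,-.0844,.164])
psi=-10; u=np.array([np.cos(np.radians(psi)),np.sin(np.radians(psi)),0]); L=lambda a,z: np.array([F[0],F[1],0])+a*u+[0,0,z]
def orange(tag):
    for nme in("scene","top","wrist"):
        im=grab_frame(nme); cv2.imwrite(f"pics/{nme}_{tag}.png",im[:,:,::-1]); h=cv2.cvtColor(im,cv2.COLOR_RGB2HSV); m=cv2.inRange(h,(4,140,70),(17,255,255)); n,l,s,c=cv2.connectedComponentsWithStats(m); print(nme,[(int(s[i,4]),c[i].round().astype(int).tolist()) for i in range(1,n) if s[i,4]>5])
E
python3 - <<'E'
from chk import *
st=get_state(); print(st["q"].round(1),st["tool_pos"],pourpose(L(.02,.17),40,psi)[0],st["time_s"],st["ft_force"])
path([pourpose(L(.02,.167),50,psi),pourpose(L(.02,.167),60,psi)])
orange("a")
E
```

```text
[-24.6 -16.  113.4   8.   56.7  72.5] [ 0.50296007 -0.09459306  0.28145912] [ 0.50218963 -0.09349664  0.28043258] 25.7667 [ 0.24443392 -0.26684868 -2.29961419]
turn [-0.0008  0.0553  0.0004] shift [-0.092  -0.005  -0.0465] len 0.021 deg 10.0
turn [-0.      0.0556  0.    ] shift [-0.0787 -0.     -0.0622] len 0.02 deg 10.0
scene [(25, [150, 182]), (48, [407, 318]), (482, [398, 343])]
top [(328, [121, 246]), (41, [398, 294])]
wrist [(88, [451, 314])]
```

Emit:
play_rows --series '[[[0, 0.012, 0], [-0.02, -0.001, -0.01], 0], [[0, 0.024, 0], [-0.04, -0.002, -0.02], 0], [[0, 0.036, 0], [-0.06, -0.003, -0.03], 0], [[0, 0.048, 0], [-0.08, -0.004, -0.04], 0], [[0, 0.055, 0], [-0.092, -0.005, -0.046], 0]]'

```text
time_s: 26.33
tool_pos: [0.4812, -0.0898, 0.2795]
orientation: [[0.788, -0.172, 0.591], [-0.139, -0.985, -0.102], [0.6, -0.002, -0.8]]
ft_force: [0.0, 0.3, -1.8]
grip_width: 0.15
finger_force: 60.0
```

Emit:
play_rows --series '[[[0, 0.012, 0], [-0.02, 0, -0.012], 0], [[0, 0.024, 0], [-0.04, 0, -0.026], 0], [[0, 0.036, 0], [-0.055, 0, -0.04], 0], [[0, 0.048, 0], [-0.07, 0, -0.054], 0], [[0, 0.056, 0], [-0.079, 0, -0.062], 0]]'

```text
time_s: 26.75
tool_pos: [0.4616, -0.0865, 0.2802]
orientation: [[0.672, -0.172, 0.721], [-0.119, -0.985, -0.125], [0.731, -0.002, -0.682]]
ft_force: [0.5, 0.5, -0.8]
grip_width: 0.149
finger_force: 60.0
```

Emit:
play_rows --series '[[[0, 0, 0], [0, 0, 0], 0], [[0, 0, 0], [0, 0, 0], 0], [[0, 0, 0], [0, 0, 0], 0], [[0, 0, 0], [0, 0, 0], 0], [[0, 0, 0], [0, 0, 0], 0]]'

```text
time_s: 27.17
tool_pos: [0.4626, -0.0867, 0.2812]
orientation: [[0.672, -0.172, 0.72], [-0.119, -0.985, -0.124], [0.731, -0.002, -0.682]]
ft_force: [0.1, 0.1, -1.1]
grip_width: 0.145
finger_force: 60.1
```

Run:
```python
from chk import *
st=get_state(); print(st["q"].round(1),st["tool_pos"],pourpose(L(.02,.167),60,psi)[0],st["time_s"],st["ft_force"])
path([pourpose(L(.02,.17),68,psi)])
orange("b")
ps,Ts=campose("scene"); a=proj(ps,Ts,[.4506,-.0844,.03]); print("jar px",a); S=cv2.imread("pics/scene_b.png"); h=cv2.cvtColor(S,cv2.COLOR_BGR2HSV); x,y=map(int,a)
m=cv2.inRange(h,(3,60,40),(20,255,255)); n,l,s,c=cv2.connectedComponentsWithStats(m[y-30:y+25,x-30:x+30].copy()); print([(s[i].tolist()) for i in range(1,n)])
h0=cv2.cvtColor(cv2.imread("pics/scene0.png"),cv2.COLOR_BGR2HSV); print(cv2.inRange(h0,(3,60,40),(20,255,255))[y-30:y+25,x-30:x+30].sum()/255)
```

```text
[-32.5 -34.7 132.4  25.7  40.6  54.2] [ 0.46258637 -0.0867243   0.28115356] [ 0.46306986 -0.08659877  0.28184917] 27.1667 [ 0.08839353  0.08821041 -1.12289927]
turn [-0.0008  0.0446 -0.0001] shift [-0.0471 -0.0012 -0.0618] len 0.016 deg 8.0
scene [(25, [150, 182]), (47, [407, 319]), (483, [398, 343])]
top [(320, [121, 246]), (10, [310, 267]), (10, [310, 270]), (41, [398, 294])]
wrist [(20, [293, 332])]
jar px (np.float64(293.75014308397834), np.float64(211.7982260736541))
[[21, 29, 11, 10, 67]]
0.0
```

Run:
```python
from chk import *
st=get_state(); p,T=campose("wrist",st); pt,Tt=campose("top")
for z in(.03,.09,.12): print(z,np.round(proj(p,T,[.4506,-.0844,z])),np.round(proj(pt,Tt,[.4506,-.0844,z])))
im=cv2.imread("pics/wrist_b.png"); print(im[322:342:3,280:306:4].tolist()[3])
path([pourpose(L(.02,.17),40,psi),pourpose(L(.06,.21),10,psi)])
```

```text
0.03 [279. 344.] [311. 273.]
0.09 [279. 337.] [313. 273.]
0.12 [279. 332.] [314. 273.]
[[35, 34, 34], [37, 36, 37], [34, 35, 31], [37, 55, 92], [124, 135, 146], [71, 71, 65], [40, 37, 38]]
turn [-8.000e-04 -1.109e-01  1.000e-04] shift [ 0.1368 -0.0003  0.1489] len 0.04 deg 20.0
turn [-0.     -0.1667 -0.    ] shift [ 0.4253 -0.      0.1661] len 0.091 deg 30.0
```

Emit:
play_rows --series '[[[0, -0.022, 0], [0.02, 0, 0.02], 0], [[0, -0.044, 0], [0.05, 0, 0.05], 0], [[0, -0.066, 0], [0.08, 0, 0.09], 0], [[0, -0.088, 0], [0.11, 0, 0.12], 0], [[0, -0.111, 0], [0.137, 0, 0.149], 0]]'

```text
time_s: 27.73
tool_pos: [0.5027, -0.0936, 0.2806]
orientation: [[0.879, -0.172, 0.445], [-0.154, -0.985, -0.076], [0.451, -0.002, -0.892]]
ft_force: [0.5, 1.3, -1.0]
grip_width: 0.144
finger_force: 60.0
```

Emit:
play_rows --series '[[[0, -0.033, 0], [0.08, 0, 0.03], 0], [[0, -0.066, 0], [0.16, 0, 0.06], 0], [[0, -0.1, 0], [0.25, 0, 0.1], 0], [[0, -0.133, 0], [0.34, 0, 0.13], 0], [[0, -0.167, 0], [0.425, 0, 0.166], 0]]'

```text
time_s: 28.15
tool_pos: [0.5935, -0.1093, 0.2902]
orientation: [[0.984, -0.172, -0.054], [-0.172, -0.985, 0.011], [-0.055, -0.002, -0.998]]
ft_force: [0.1, 0.1, 0.4]
grip_width: 0.144
finger_force: 60.0
```

Run:
```python
from chk import *
st=get_state(); print(st["tool_pos"],st["orientation"][:,2]); print(pourpose(L(.06,.21),10,psi)[0])
path([((.62,-.14,.33),pourpose(L(0,0),0,psi)[1]),((.66,-.20,.34),pourpose(L(0,0),0,0)[1])])
```

```text
[ 0.59352328 -0.10932729  0.29024818] [-0.05432105  0.01109817 -0.99846184]
[ 0.59168646 -0.10927735  0.28944468]
turn [-0.0004 -0.0546  0.0006] shift [ 0.1455  0.128  -0.2073] len 0.057 deg 9.8
turn [-0.0125 -0.     -0.0541] shift [ 0.2314  0.2607 -0.1047] len 0.073 deg 10.0
```

Run:
```python
from chk import *
orange("c")
p,T=campose("top"); im=cv2.imread("pics/top_c.png"); h=cv2.cvtColor(im,cv2.COLOR_BGR2HSV); m=cv2.inRange(h,(18,90,50),(35,255,255)); n,l,s,c=cv2.connectedComponentsWithStats(m)
for i in range(1,n):
    if c[i][0]>365 and s[i,4]<60 and c[i][0]<480: print("dot",c[i].round(1),onplane(p,T,*c[i],.032).round(4))
m=cv2.inRange(h,(4,100,40),(17,255,255)); m[:,:380]=0; m[:,415:]=0; P=np.argwhere(m); print("oil",P[:,::-1].mean(0),onplane(p,T,*P[:,::-1].mean(0),.07).round(3))
m=cv2.inRange(h,(40,90,60),(75,255,255)); n,l,s,c=cv2.connectedComponentsWithStats(m); i=1+np.argmax(s[1:,4]); print("cover",s[i],c[i])
# wrist view of pan interior: any orange?  scene jar count
S=cv2.imread("pics/scene_c.png"); hh=cv2.cvtColor(S,cv2.COLOR_BGR2HSV); m=cv2.inRange(hh,(3,60,40),(20,255,255))[180:238,262:326]; n,l,s,c=cv2.connectedComponentsWithStats(m.copy()); print("jar",[s[i].tolist() for i in range(1,n)])
R=pourpose([0,0,0],0,27)[1]; u=np.array([np.cos(np.radians(27)),np.sin(np.radians(27)),0])
G=np.array([.4511,-.3569,.032])+u*GX+[0,0,GZ]; t=G+.0187*R[:,2]; print("tcp place",t)
path([((.60,-.20,.34),pourpose([0,0,0],0,5)[1]),((.56,-.30,.30),pourpose([0,0,0],0,18)[1]),((t[0],t[1],.22),R),((t[0],t[1],t[2]+.015),R)])
M=np.zeros((600,800,3),np.uint8); M[:300,:400]=cv2.resize(cv2.imread("pics/wrist_c.png"),(400,300)); M[300:,:400]=cv2.resize(im[200:350,240:440],(400,300),interpolation=cv2.INTER_CUBIC); M[:,400:]=cv2.resize(S[90:250,220:330],(400,600),interpolation=cv2.INTER_CUBIC); cv2.imwrite("pics/m9.png",M)
```

```text
scene [(25, [150, 182]), (48, [407, 318]), (481, [398, 343])]
top [(339, [121, 246]), (42, [398, 294])]
wrist [(122, [426, 285])]
dot [459.7 252.4] [ 0.4982 -0.4533  0.032 ]
dot [384.  292.5] [ 0.4033 -0.2604  0.032 ]
dot [442.6 312. ] [ 0.3545 -0.4032  0.032 ]
oil [398.67142857 294.5       ] [ 0.4   -0.285  0.07 ]
cover [ 226  164   56   43 1109] [253.87466186 185.93958521]
jar [[22, 30, 11, 10, 69]]
tcp place [ 0.460717   -0.35199989  0.10477928]
turn [-0.0129 -0.0529 -0.0818] shift [ 0.0893  0.4389 -0.2883] len 0.107 deg 17.7
turn [-0.0162  0.     -0.0704] shift [-0.1916  0.4807  0.2495] len 0.115 deg 13.0
turn [-0.0112  0.     -0.0487] shift [-0.4483  0.0939  0.514 ] len 0.138 deg 9.0
turn [0. 0. 0.] shift [0.1127 0.     0.4883] len 0.1 deg 0.0
```

Emit:
play_rows --series '[[[-0.003, -0.011, -0.016], [0.018, 0.088, -0.06], 0], [[-0.005, -0.021, -0.033], [0.036, 0.176, -0.12], 0], [[-0.008, -0.032, -0.049], [0.053, 0.26, -0.18], 0], [[-0.01, -0.042, -0.065], [0.071, 0.35, -0.24], 0], [[-0.013, -0.053, -0.082], [0.089, 0.439, -0.288], 0]]'

```text
time_s: 28.72
tool_pos: [0.5965, -0.2001, 0.3483]
orientation: [[0.972, 0.09, -0.216], [0.087, -0.996, -0.024], [-0.217, 0.005, -0.976]]
ft_force: [-0.2, -0.7, -1.6]
grip_width: 0.147
finger_force: 60.0
```

Emit:
play_rows --series '[[[-0.004, 0, -0.018], [-0.048, 0.12, 0.06], 0], [[-0.008, 0, -0.035], [-0.096, 0.24, 0.125], 0], [[-0.012, 0, -0.053], [-0.144, 0.36, 0.19], 0], [[-0.016, 0, -0.07], [-0.192, 0.48, 0.25], 0], [[-0.016, 0, -0.07], [-0.192, 0.48, 0.25], 0]]'

```text
time_s: 29.13
tool_pos: [0.5534, -0.3027, 0.3043]
orientation: [[0.929, 0.305, -0.211], [0.296, -0.952, -0.072], [-0.223, 0.005, -0.975]]
ft_force: [-0.3, 0.4, -1.9]
grip_width: 0.148
finger_force: 60.0
```

Emit:
play_rows --series '[[[-0.003, 0, -0.012], [-0.11, 0.024, 0.08], 0], [[-0.006, 0, -0.024], [-0.22, 0.048, 0.2], 0], [[-0.009, 0, -0.037], [-0.34, 0.07, 0.35], 0], [[-0.011, 0, -0.049], [-0.448, 0.094, 0.48], 0], [[-0.011, 0, -0.049], [-0.448, 0.094, 0.514], 0]]'

```text
time_s: 29.55
tool_pos: [0.4522, -0.3506, 0.2223]
orientation: [[0.87, 0.451, -0.201], [0.44, -0.893, -0.1], [-0.224, -0.002, -0.975]]
ft_force: [-0.4, 1.0, -2.6]
grip_width: 0.147
finger_force: 60.0
```

Emit:
play_rows --series '[[[0, 0, 0], [0, 0, 0], 0], [[0, 0, 0], [0, 0, 0], 0], [[0, 0, 0], [0, 0, 0], 0], [[0, 0, 0], [0, 0, 0], 0]]'

```text
time_s: 29.88
tool_pos: [0.4601, -0.3517, 0.2274]
orientation: [[0.87, 0.455, -0.191], [0.442, -0.891, -0.106], [-0.219, 0.008, -0.976]]
ft_force: [0.8, -0.1, -0.4]
grip_width: 0.146
finger_force: 60.0
```

Run:
```python
from chk import *
st=get_state(); print(st["tool_pos"],st["qvel"].round(1),st["time_s"])
R=pourpose([0,0,0],0,27)[1]; t=[.4607,-.3520,.1048]
path([((t[0],t[1],t[2]+.02),R),((t[0],t[1],t[2]),R)])
orange("d")
t=cv2.cvtColor(cv2.imread("pics/top_d.png"),cv2.COLOR_BGR2HSV); print("funnel interior px",[tuple(int(k) for k in t[y,x]) for y,x in((272,316),(268,311),(270,311),(255,317),(290,317),(272,300),(272,335))])
# pan pitch from wrist: lateral walls? back wall row
w=cv2.cvtColor(cv2.imread("pics/wrist_d.png"),cv2.COLOR_BGR2HSV)
for x in (225,240,320,335):
    b=np.flatnonzero((w[:,x,0]>100)&(w[:,x,0]<130)&(w[:,x,1]>120)); print(x,b.min())
# scene: bottom edge of pan near wall
S=cv2.cvtColor(cv2.imread("pics/scene_d.png"),cv2.COLOR_BGR2HSV); b=cv2.inRange(S,(100,110,40),(130,255,255)); b[:,330:]=0; b[:70]=0; n,l,s,c=cv2.connectedComponentsWithStats(b); i=1+np.argmax(s[1:,4]); P=np.argwhere(l==i)[:,::-1]; print(s[i]); print([(int(x),int(P[P[:,0]==x,1].min()),int(P[P[:,0]==x,1].max())) for x in range(P[:,0].min(),P[:,0].max()+1,5)])
ps,Ts=campose("scene"); st=get_state(); G=np.array(st["tool_pos"])-.0187*np.array(st["orientation"])[:,2]
u=np.array([.891,.454,0]); n_=np.array([-.454,.891,0])
for th in(-5,0,5):
    f=lambda x,y,z:np.round(proj(ps,Ts,G+u*((x-GX)*np.cos(np.radians(th))-(z-GZ)*np.sin(np.radians(th)))+n_*y+np.array([0,0,(x-GX)*np.sin(np.radians(th))+(z-GZ)*np.cos(np.radians(th))])),1).tolist()
    print(th,[f(*k) for k in((.07,.043,0),(-.04,.043,0),(-.085,.026,.006),(.07,-.043,.024),(.07,.043,.024))])
```

```text
[ 0.46013424 -0.35167616  0.22742213] [-0.   0.4  0.2 -0.1  0.1 -0.1] 29.8833
turn [ 0.0025 -0.0021 -0.0003] shift [ 0.1139 -0.0013  0.5003] len 0.103 deg 0.6
turn [0. 0. 0.] shift [0.0225 0.     0.0974] len 0.02 deg 0.0
scene [(25, [150, 182]), (48, [407, 318]), (482, [398, 343])]
top [(289, [121, 246]), (20, [112, 245]), (60, [312, 268]), (38, [398, 294])]
wrist [(227, [201, 179])]
funnel interior px [(54, 11, 121), (11, 143, 121), (11, 175, 168), (21, 19, 134), (21, 22, 152), (21, 22, 152), (21, 19, 135)]
225 118
240 118
320 119
335 119
[222 120  48  28 741]
[(222, 136, 136), (227, 132, 142), (232, 143, 143), (237, 127, 145), (242, 125, 147), (247, 122, 147), (252, 121, 144), (257, 120, 141), (262, 126, 137), (267, 125, 133)]
-5 [[247.2, 147.6], [268.2, 133.3], [271.5, 125.2], [223.3, 134.1], [246.5, 140.1]]
0 [[245.4, 147.1], [266.8, 135.6], [270.3, 128.6], [221.9, 133.3], [245.2, 139.2]]
5 [[243.8, 146.3], [265.3, 137.8], [268.9, 131.8], [220.5, 132.2], [243.9, 138.2]]
```

Emit:
play_rows --series '[[[0.002, -0.002, 0], [0.023, 0, 0.1], 0], [[0.002, -0.002, 0], [0.05, 0, 0.22], 0], [[0.002, -0.002, 0], [0.08, 0, 0.35], 0], [[0.002, -0.002, 0], [0.1, 0, 0.45], 0], [[0.002, -0.002, 0], [0.114, 0, 0.5], 0]]'

```text
time_s: 30.45
tool_pos: [0.4574, -0.3503, 0.1195]
orientation: [[0.867, 0.452, -0.207], [0.442, -0.892, -0.097], [-0.229, -0.007, -0.973]]
ft_force: [-0.3, 0.7, -1.9]
grip_width: 0.146
finger_force: 60.0
```

Emit:
play_rows --series '[[[0, 0, 0], [0.005, 0, 0.02], 0], [[0, 0, 0], [0.01, 0, 0.04], 0], [[0, 0, 0], [0.014, 0, 0.06], 0], [[0, 0, 0], [0.016, 0, 0.07], 0], [[0, 0, 0], [0.016, 0, 0.07], 0]]'

```text
time_s: 30.87
tool_pos: [0.4589, -0.3521, 0.109]
orientation: [[0.869, 0.452, -0.202], [0.441, -0.892, -0.101], [-0.226, -0.001, -0.974]]
ft_force: [-0.0, 1.1, -1.0]
grip_width: 0.145
finger_force: 60.1
```

Emit:
play_rows --series '[[[0, 0, 0], [0, 0, 0], 0], [[0, 0, 0], [0, 0, 0], 0], [[0, 0, 0], [0, 0, 0], 0]]'

```text
time_s: 31.12
tool_pos: [0.4587, -0.352, 0.109]
orientation: [[0.869, 0.452, -0.203], [0.441, -0.892, -0.101], [-0.226, -0.001, -0.974]]
ft_force: [-0.1, -0.2, -1.7]
grip_width: 0.149
finger_force: 60.1
```

Not in contact yet, so I'll lower in small steps.

Emit:
play_rows --series '[[[0, 0, 0], [0.002, 0, 0.01], 0], [[0, 0, 0], [0.004, 0, 0.015], 0], [[0, 0, 0], [0.004, 0, 0.015], 0]]'

```text
time_s: 31.37
tool_pos: [0.4589, -0.3532, 0.1078]
orientation: [[0.869, 0.452, -0.203], [0.44, -0.892, -0.104], [-0.228, 0.001, -0.974]]
ft_force: [-2.7, 0.8, 9.0]
grip_width: 0.144
finger_force: 61.2
```

Emit:
play_rows --series '[[[0, 0, 0], [0.001, 0, 0.005], 0], [[0, 0, 0], [0.002, 0, 0.008], 0], [[0, 0, 0], [0.002, 0, 0.008], 0]]'

```text
time_s: 31.62
tool_pos: [0.4591, -0.3539, 0.1076]
orientation: [[0.869, 0.452, -0.202], [0.44, -0.892, -0.105], [-0.228, 0.002, -0.974]]
ft_force: [-4.4, -0.1, 12.7]
grip_width: 0.148
finger_force: 61.8
```

Emit:
play_rows --series '[[[0, 0, 0], [0, 0, 0], 8], [[0, 0, 0], [0, 0, 0], 18], [[0, 0, 0], [0, 0, 0], 30], [[0, 0, 0], [0, 0, 0], 45], [[0, 0, 0], [0, 0, 0], 60]]'

```text
time_s: 32.03
tool_pos: [0.4584, -0.3515, 0.1032]
orientation: [[0.868, 0.452, -0.204], [0.441, -0.892, -0.1], [-0.227, -0.003, -0.974]]
ft_force: [0.3, -0.3, -0.5]
grip_width: 0.621
finger_force: 0.0
```

Emit:
play_rows --series '[[[0, 0, 0], [0, 0, 0], 60], [[0, 0, 0], [-0.01, 0, -0.05], 60], [[0, 0, 0], [-0.04, 0, -0.18], 60], [[0, 0, 0], [-0.08, 0, -0.35], 60], [[0, 0, 0], [-0.13, 0, -0.55], 60]]'

```text
time_s: 32.45
tool_pos: [0.457, -0.3508, 0.2158]
orientation: [[0.867, 0.452, -0.208], [0.442, -0.892, -0.097], [-0.229, -0.008, -0.973]]
ft_force: [1.4, -0.6, -0.0]
grip_width: 0.703
finger_force: 0.0
```

Run:
```python
from chk import *
st=get_state(); print(st["tool_pos"],st["time_s"]); path([((.47,-.345,.30),yaw(27))])
```

```text
[ 0.4570291  -0.35077229  0.21578776] 32.45
turn [-0.0025  0.0735 -0.0002] shift [-2.740e-02  4.000e-04 -4.261e-01] len 0.085 deg 13.2
```

Emit:
play_rows --series '[[[0, 0.02, 0], [-0.007, 0, -0.1], 85], [[0, 0.04, 0], [-0.014, 0, -0.2], 85], [[0, 0.06, 0], [-0.02, 0, -0.32], 85], [[0, 0.074, 0], [-0.027, 0, -0.426], 85], [[0, 0.074, 0], [-0.027, 0, -0.426], 85]]'

```text
time_s: 32.87
tool_pos: [0.4722, -0.3484, 0.3078]
orientation: [[0.892, 0.451, 0.011], [0.451, -0.892, -0.004], [0.008, 0.009, -1.0]]
ft_force: [-0.9, 0.3, 1.5]
grip_width: 0.993
finger_force: 0.0
```

Emit:
play_rows --series '[[[0, 0, 0], [0, 0, 0], 85], [[0, 0, 0], [0, 0, 0], 85], [[0, 0, 0], [0, 0, 0], 85]]'

```text
time_s: 33.12
tool_pos: [0.4704, -0.345, 0.2988]
orientation: [[0.892, 0.453, -0.001], [0.453, -0.892, 0.006], [0.002, -0.006, -1.0]]
ft_force: [-0.7, 0.4, 0.2]
grip_width: 0.996
finger_force: 0.0
```

Run:
```python
from chk import *
st,im=save("wrist","we.png"); p,T=campose("wrist",st); print(st["tool_pos"],st["qvel"].round(1))
e=barline(im); a,b=[onplane(p,T,*q,.124) for q in e]; uu=(a-b)/np.linalg.norm(a-b); print(np.round(e,1),np.linalg.norm(a-b),"ang",np.degrees(np.arctan2(uu[1],uu[0])),"pan origin",b+.035*uu)
h=cv2.cvtColor(im,cv2.COLOR_RGB2HSV); m=cv2.inRange(h,(4,140,70),(17,255,255)); n,l,s,c=cv2.connectedComponentsWithStats(m); print([(int(s[i,4]),c[i].round().tolist(),onplane(p,T,*c[i],.07).round(3).tolist()) for i in range(1,n) if s[i,4]>5])
bl=cv2.inRange(h,(100,120,40),(130,255,255)); n,l,s,c=cv2.connectedComponentsWithStats(bl); i=1+np.argmax(s[1:,4]); print("blue bbox",s[i])
t=grab_frame("top"); cv2.imwrite("pics/top_e.png",t[:,:,::-1]); ht=cv2.cvtColor(t,cv2.COLOR_RGB2HSV); pt,Tt=campose("top")
g=cv2.inRange(ht,(50,150,60),(75,255,255)); n,l,s,c=cv2.connectedComponentsWithStats(g); i=1+np.argmax(s[1:,4]); print("cover",s[i],c[i],onplane(pt,Tt,*c[i],.010))
ys=cv2.inRange(ht,(20,150,80),(35,255,255)); ys[:,320:]=0; n,l,s,c=cv2.connectedComponentsWithStats(ys); i=1+np.argmax(s[1:,4]); print("brush",s[i],c[i],onplane(pt,Tt,*c[i],.033))
m=cv2.inRange(ht,(4,120,60),(17,255,255)); n,l,s,c=cv2.connectedComponentsWithStats(m); print("orange top",[(int(s[i,4]),c[i].round().tolist()) for i in range(1,n) if s[i,4]>5])
```

```text
[ 0.47044881 -0.34497928  0.29878538] [ 0.1  0.4  0.2  0.1 -0.  -0.2]
[[282.5 146.5]
 [282.3 241.5]] 0.1074555831074816 ang 26.931563534423013 pan origin [ 0.44867006 -0.35893409  0.124     ]
[(137, [220.0, 206.0], [0.406, -0.29, 0.07])]
blue bbox [ 249  145   68  114 5746]Traceback (most recent call last):
  File "<stdin>", line 7, in <module>
    return _wrapfunc(a, 'argmax', axis=axis, out=out, **kwds)
    return bound(*args, **kwds)
ValueError: attempt to get argmax of an empty sequence
```

The pan stands 3 mm from the platter's centre and is empty; the only orange in view there is the oil. Next, the cover.

Run:
```python
from chk import *
t=cv2.imread("pics/top_e.png"); ht=cv2.cvtColor(t,cv2.COLOR_BGR2HSV); pt,Tt=campose("top"); h0=cv2.cvtColor(cv2.imread("pics/top0.png"),cv2.COLOR_BGR2HSV)
print(h0[175,330],ht[175,330],h0[170,270])
for nm,h in(("0",h0),("e",ht)):
    lo=h0[175,330].astype(int); g=cv2.inRange(h,(int(lo[0])-8,100,60),(int(lo[0])+8,255,255)); n,l,s,c=cv2.connectedComponentsWithStats(g)
    for i in range(1,n):
        if s[i,4]>150: print(nm,"green",s[i],c[i].round(1),onplane(pt,Tt,*c[i],.010).round(4))
    ys=cv2.inRange(h,(20,150,80),(35,255,255)); ys[:,320:]=0; n,l,s,c=cv2.connectedComponentsWithStats(ys); i=1+np.argmax(s[1:,4]); print(nm,"brush",s[i],c[i],onplane(pt,Tt,*c[i],.033).round(4))
    m=cv2.inRange(h,(4,120,60),(17,255,255)); n,l,s,c=cv2.connectedComponentsWithStats(m); print("orange top",[(int(s[i,4]),c[i].round().tolist()) for i in range(1,n) if s[i,4]>5])
path([((.53,-.25,.30),yaw(0)),((.61,-.155,.30),yaw(-20))])
```

```text
[ 67 139 136] [ 67 138 139] [ 75 104  96]
0 green [ 309  157   58   57 2530] [337.6 185.2] [ 0.6702 -0.1568  0.01  ]
0 green [ 226  164   55   42 1016] [258.8 183.9] [0.6734 0.0418 0.01  ]
0 brush [229 177  32  17 482] [244.55394191 185.3340249 ] [0.6652 0.0763 0.033 ]
orange top [(356, [445.0, 163.0]), (376, [121.0, 246.0]), (45, [221.0, 280.0]), (43, [221.0, 294.0]), (46, [232.0, 293.0]), (51, [398.0, 295.0]), (45, [208.0, 296.0]), (44, [219.0, 304.0])]
e green [ 309  157   58   57 2531] [337.6 185.2] [ 0.6702 -0.1568  0.01  ]
e green [ 226  167   55   39 1317] [257.3 187.4] [0.6645 0.0455 0.01  ]
e brush [217 164  32  19 463] [232.73434125 172.90280778] [0.6965 0.1058 0.033 ]
orange top [(357, [445.0, 163.0]), (381, [121.0, 246.0]), (70, [312.0, 268.0]), (56, [398.0, 294.0])]
turn [-0.002  -0.0002  0.1496] shift [ 0.48   -0.289  -0.0038] len 0.112 deg 26.9
turn [0.     0.     0.1111] shift [ 0.4   -0.475  0.   ] len 0.124 deg 20.0
```

Run:
```python
from chk import *
path([((.54,-.25,.30),yaw(8)),((.605,-.145,.25),yaw(-10))])
```

```text
turn [-0.002  -0.0003  0.1052] shift [ 0.5246 -0.2664 -0.0038] len 0.118 deg 18.9
turn [0.  0.  0.1] shift [ 0.3949 -0.4747  0.25  ] len 0.133 deg 18.0
```

Emit:
play_rows --series '[[[0, 0, 0.025], [0.13, -0.066, 0], 85], [[0, 0, 0.05], [0.26, -0.133, 0], 85], [[0, 0, 0.075], [0.39, -0.2, 0], 85], [[0, 0, 0.105], [0.525, -0.266, 0], 85], [[0, 0, 0.105], [0.525, -0.266, 0], 85]]'

```text
time_s: 33.63
tool_pos: [0.5429, -0.2461, 0.2999]
orientation: [[0.99, 0.142, 0.002], [0.142, -0.99, 0.008], [0.003, -0.007, -1.0]]
ft_force: [-0.6, -0.4, 0.6]
grip_width: 0.993
finger_force: 0.0
```

Emit:
play_rows --series '[[[0, 0, 0.025], [0.1, -0.12, 0.06], 85], [[0, 0, 0.05], [0.2, -0.24, 0.125], 85], [[0, 0, 0.075], [0.3, -0.36, 0.19], 85], [[0, 0, 0.1], [0.395, -0.475, 0.25], 85], [[0, 0, 0.1], [0.395, -0.475, 0.25], 85]]'

```text
time_s: 34.05
tool_pos: [0.6056, -0.1402, 0.247]
orientation: [[0.985, -0.17, -0.004], [-0.17, -0.985, 0.009], [-0.006, -0.008, -1.0]]
ft_force: [-0.9, -0.2, -0.0]
grip_width: 0.996
finger_force: 0.0
```

Emit:
play_rows --series '[[[0, 0, 0], [0, 0, 0], 85], [[0, 0, 0], [0, 0, 0], 85], [[0, 0, 0], [0, 0, 0], 85]]'

```text
time_s: 34.3
tool_pos: [0.6055, -0.1469, 0.2521]
orientation: [[0.985, -0.174, 0.002], [-0.174, -0.985, 0.003], [0.002, -0.003, -1.0]]
ft_force: [0.5, 0.1, 0.1]
grip_width: 0.998
finger_force: 0.0
```

```bash
cat > cov.py <<'E'
from h import *
def cover(tag):
    st,im=save("wrist",tag+".png"); p,T=campose("wrist",st); h=cv2.cvtColor(im,cv2.COLOR_RGB2HSV)
    g=cv2.inRange(h,(55,110,60),(75,255,255)); n,l,s,c=cv2.connectedComponentsWithStats(g); i=1+np.argmax(s[1:,4])
    hull=cv2.convexHull(np.argwhere(l==i)[:,::-1].astype(np.int32)); (cx,cy),ax,ang=cv2.fitEllipse(hull)
    q=np.array([onplane(p,T,*pt,.010)[:2] for pt in hull[:,0].astype(float)])
    A=np.c_[2*q,np.ones(len(q))]; sol=np.linalg.lstsq(A,(q**2).sum(1),rcond=None)[0]; r=np.sqrt(sol[2]+sol[:2]@sol[:2]); print("disc centre",sol[:2],"r",r)
    m=np.zeros(g.shape,np.uint8); cv2.fillConvexPoly(m,hull,255); d=((m>0)&(h[...,2]<70)).astype(np.uint8); n,l,s,c=cv2.connectedComponentsWithStats(d); i=1+np.argmax(s[1:,4]); print("knob px",s[i],c[i])
    print(st["tool_pos"],st["qvel"].round(1)); return st,p,T,sol[:2],(l==i)
E
python3 - <<'E'
from cov import *
st,p,T,o,k=cover("wf"); np.save("wf.npy",np.c_[st["orientation"],st["tool_pos"]])
P=np.argwhere(k)[:,::-1].astype(np.float32); print("knob tri-proj: base",np.round(proj(p,T,[*o,.010]),1),"top",np.round(proj(p,T,[*o,.044]),1),"rect",cv2.minAreaRect(P))
sc=grab_frame("scene"); h=cv2.cvtColor(sc,cv2.COLOR_RGB2HSV); ps,Ts=campose("scene"); a=proj(ps,Ts,[*o,.044]); x,y=map(int,a); d=h[y-20:y+20,x-15:x+15,2]<60; Q=np.argwhere(d)+[y-20,x-15]; print("scene expected top",np.round(a,1),"black rows",Q[:,0].min(),Q[:,0].max(),"cols",Q[:,1].min(),Q[:,1].max(), "expected base",np.round(proj(ps,Ts,[*o,.010]),1))
path([((o[0],o[1],.10),yaw(-10)),((o[0],o[1],.0145),yaw(-10))])
E
```

```text
disc centre [ 0.67152138 -0.15844768] r 0.07397800241790374
knob px [271 124  16  12  77] [277.37662338 131.35064935]
[ 0.60549168 -0.14688405  0.25212202] [-0.6 -0.6 -0.3  0.1 -0.1  0.3]
knob tri-proj: base [279.4 126.9] top [279.3 126.8] rect ((277.3609313964844, 131.05120849609375), (15.644838333129883, 8.311321258544922), 24.775142669677734)
scene expected top [206.8 216.3] black rows 216 229 cols 203 212 expected base [208.  227.1]
turn [-0.0011 -0.0008 -0.0005] shift [3.327e-01 7.000e-04 7.635e-01] len 0.167 deg 0.3
turn [0. 0. 0.] shift [0.     0.     0.4275] len 0.086 deg 0.0
```

Emit:
play_rows --series '[[[0, 0, 0], [0.08, 0, 0.19], 85], [[0, 0, 0], [0.16, 0, 0.38], 85], [[0, 0, 0], [0.24, 0, 0.57], 85], [[0, 0, 0], [0.333, 0, 0.76], 85], [[0, 0, 0], [0.333, 0, 0.76], 85]]'

```text
time_s: 34.82
tool_pos: [0.6664, -0.156, 0.0864]
orientation: [[0.984, -0.175, -0.016], [-0.175, -0.984, 0.01], [-0.018, -0.008, -1.0]]
ft_force: [-2.2, 0.9, -2.7]
grip_width: 0.996
finger_force: 0.0
```

Emit:
play_rows --series '[[[0, 0, 0], [0, 0, 0], 85], [[0, 0, 0], [0, 0, 0], 85], [[0, 0, 0], [0, 0, 0], 85], [[0, 0, 0], [0, 0, 0], 85]]'

```text
time_s: 35.15
tool_pos: [0.6736, -0.1578, 0.1051]
orientation: [[0.985, -0.174, 0.01], [-0.174, -0.985, 0.001], [0.009, -0.003, -1.0]]
ft_force: [-0.3, -0.1, -0.4]
grip_width: 0.998
finger_force: 0.0
```

Run:
```python
from h import *
st=get_state(); print(st["tool_pos"],st["qvel"].round(1)); path([((.6715,-.1584,.0155),yaw(-10))])
```

```text
[ 0.67364709 -0.15783333  0.10505585] [ 0.2  0.   0.5  0.  -0.   0. ]
turn [-0.0008 -0.0029 -0.0002] shift [-0.0142  0.0058  0.4477] len 0.09 deg 0.5
```

Emit:
play_rows --series '[[[-0.0008, -0.003, 0], [-0.014, 0.006, 0.12], 85], [[-0.0008, -0.003, 0], [-0.014, 0.006, 0.23], 85], [[-0.0008, -0.003, 0], [-0.014, 0.006, 0.32], 85], [[-0.0008, -0.003, 0], [-0.014, 0.006, 0.38], 85], [[-0.0008, -0.003, 0], [-0.014, 0.006, 0.41], 85]]'

```text
time_s: 35.57
tool_pos: [0.6686, -0.1571, 0.0184]
orientation: [[0.985, -0.174, -0.007], [-0.174, -0.985, 0.003], [-0.007, -0.001, -1.0]]
ft_force: [-0.1, -1.2, 0.3]
grip_width: 0.996
finger_force: 0.0
```

Emit:
play_rows --series '[[[0, 0, 0], [0, 0, 0.015], 85], [[0, 0, 0], [0, 0, 0.025], 85], [[0, 0, 0], [0, 0, 0.03], 85], [[0, 0, 0], [0, 0, 0.03], 85]]'

```text
time_s: 35.9
tool_pos: [0.6696, -0.1574, 0.0131]
orientation: [[0.985, -0.174, -0.006], [-0.174, -0.985, 0.002], [-0.006, -0.001, -1.0]]
ft_force: [-0.8, -0.1, -0.1]
grip_width: 0.998
finger_force: 0.0
```

Emit:
play_rows --series '[[[0, 0, 0], [0, 0, 0], 50], [[0, 0, 0], [0, 0, 0], 35], [[0, 0, 0], [0, 0, 0], 20], [[0, 0, 0], [0, 0, 0], 0], [[0, 0, 0], [0, 0, 0], 0]]'

```text
time_s: 36.32
tool_pos: [0.6688, -0.1571, 0.012]
orientation: [[0.985, -0.174, -0.008], [-0.174, -0.985, 0.003], [-0.008, -0.001, -1.0]]
ft_force: [0.8, -0.4, -1.2]
grip_width: 0.296
finger_force: 0.0
```

Emit:
play_rows --series '[[[0, 0, 0], [0, 0, 0], 0], [[0, 0, 0], [0, 0, 0], 0], [[0, 0, 0], [0, 0, 0], 0]]'

```text
time_s: 36.57
tool_pos: [0.669, -0.1572, 0.0121]
orientation: [[0.985, -0.174, -0.007], [-0.174, -0.985, 0.003], [-0.007, -0.001, -1.0]]
ft_force: [-0.6, 0.4, 1.7]
grip_width: 0.238
finger_force: 58.9
```

Run:
```python
from h import *
st=get_state(); R=np.array(st["orientation"]); print(st["tool_pos"])
path([((.669,-.157,.16),R),((.62,-.14,.27),R),((.53,-.11,.27),R),((.4481,-.0832,.26),R),((.4481,-.0832,.21),R),((.4481,-.0832,.17),R)])
```

```text
[ 0.66901842 -0.15717115  0.01213361]
turn [0. 0. 0.] shift [-0.0058 -0.0019 -0.7393] len 0.148 deg 0.0
turn [0. 0. 0.] shift [-0.2601 -0.0419 -0.548 ] len 0.122 deg 0.0
turn [0. 0. 0.] shift [-0.4692 -0.0695  0.0036] len 0.095 deg 0.0
turn [0. 0. 0.] shift [-0.4262 -0.0607  0.0533] len 0.087 deg 0.0
turn [0. 0. 0.] shift [0.0019 0.0003 0.25  ] len 0.05 deg 0.0
turn [0. 0. 0.] shift [0.0015 0.0003 0.2   ] len 0.04 deg 0.0
```

Emit:
play_rows --series '[[[0, 0, 0], [0, 0, -0.1], 0], [[0, 0, 0], [0, 0, -0.25], 0], [[0, 0, 0], [0, 0, -0.42], 0], [[0, 0, 0], [0, 0, -0.58], 0], [[0, 0, 0], [-0.005, 0, -0.74], 0]]'

```text
time_s: 36.98
tool_pos: [0.6684, -0.1572, 0.1607]
orientation: [[0.985, -0.174, -0.009], [-0.174, -0.985, 0.003], [-0.009, -0.002, -1.0]]
ft_force: [0.3, -1.0, -0.4]
grip_width: 0.24
finger_force: 58.6
```

Emit:
play_rows --series '[[[0, 0, 0], [-0.05, -0.008, -0.14], 0], [[0, 0, 0], [-0.11, -0.017, -0.28], 0], [[0, 0, 0], [-0.17, -0.028, -0.42], 0], [[0, 0, 0], [-0.22, -0.035, -0.52], 0], [[0, 0, 0], [-0.26, -0.042, -0.55], 0]]'

```text
time_s: 37.4
tool_pos: [0.6211, -0.1408, 0.275]
orientation: [[0.985, -0.174, -0.001], [-0.174, -0.985, 0.0], [-0.001, -0.0, -1.0]]
ft_force: [0.8, 0.7, 0.0]
grip_width: 0.238
finger_force: 58.6
```

Emit:
play_rows --series '[[[0, 0, 0], [-0.1, -0.015, 0], 0], [[0, 0, 0], [-0.2, -0.03, 0], 0], [[0, 0, 0], [-0.3, -0.045, 0], 0], [[0, 0, 0], [-0.4, -0.06, 0], 0], [[0, 0, 0], [-0.47, -0.07, 0], 0]]'

```text
time_s: 37.82
tool_pos: [0.5274, -0.1093, 0.2691]
orientation: [[0.985, -0.174, -0.011], [-0.174, -0.985, 0.004], [-0.012, -0.002, -1.0]]
ft_force: [0.1, -0.4, -1.3]
grip_width: 0.24
finger_force: 58.6
```

Emit:
play_rows --series '[[[0, 0, 0], [-0.11, -0.015, 0.01], 0], [[0, 0, 0], [-0.22, -0.03, 0.025], 0], [[0, 0, 0], [-0.33, -0.045, 0.04], 0], [[0, 0, 0], [-0.4, -0.057, 0.053], 0], [[0, 0, 0], [-0.426, -0.061, 0.053], 0]]'

```text
time_s: 38.23
tool_pos: [0.445, -0.0821, 0.2589]
orientation: [[0.985, -0.174, -0.012], [-0.174, -0.985, 0.005], [-0.013, -0.003, -1.0]]
ft_force: [0.2, -0.0, -0.6]
grip_width: 0.238
finger_force: 58.6
```

Emit:
play_rows --series '[[[0, 0, 0], [0, 0, 0.05], 0], [[0, 0, 0], [0, 0, 0.12], 0], [[0, 0, 0], [0, 0, 0.18], 0], [[0, 0, 0], [0, 0, 0.18], 0], [[0, 0, 0], [0, 0, 0.18], 0]]'

```text
time_s: 38.65
tool_pos: [0.4476, -0.0833, 0.2238]
orientation: [[0.985, -0.174, -0.01], [-0.174, -0.985, 0.004], [-0.011, -0.002, -1.0]]
ft_force: [-0.4, -0.5, -0.6]
grip_width: 0.239
finger_force: 58.6
```

Run:
```python
from h import *
st=get_state(); R=np.array(st["orientation"]); print(st["tool_pos"],st["qvel"].round(1),R[:,2],st["grip_width"])
path([((.4481,-.0832,.18),R),((.4481,-.0832,.17),R)])
t=grab_frame("top"); sc=grab_frame("scene"); cv2.imwrite("pics/tg.png",t[:,:,::-1]); cv2.imwrite("pics/sg.png",sc[:,:,::-1])
for n,im,x0,x1 in(("top",t,280,360),("scene",sc,230,360)):
    h=cv2.cvtColor(im,cv2.COLOR_RGB2HSV); g=cv2.inRange(h,(55,110,60),(75,255,255)); g[:,:x0]=0; g[:,x1:]=0; P=np.argwhere(g); p,T=campose(n)
    print(n,P.min(0)[::-1],P.max(0)[::-1],len(P))
    if n=="scene": 
        c=np.array([.4506,-.0844,st["tool_pos"][2]-.0121+.010]); E=np.array([proj(p,T,c+.076*np.array([np.cos(a),np.sin(a),0])) for a in np.arange(0,6.28,.1)]); print("pred",E.min(0),E.max(0))
    else:
        c=np.array([.4506,-.0844,st["tool_pos"][2]-.0121+.010]); E=np.array([proj(p,T,c+.076*np.array([np.cos(a),np.sin(a),0])) for a in np.arange(0,6.28,.1)]); print("pred",E.min(0),E.max(0))
```

```text
[ 0.44757105 -0.08326475  0.22381674] [-0.1 -1.2 -1.8 -0.   0.2  0.1] [-0.01007092  0.00386777 -0.99994181] 0.2393951003201615
turn [0. 0. 0.] shift [ 0.0049 -0.0003  0.219 ] len 0.044 deg 0.0
turn [0. 0. 0.] shift [0.0005 0.0001 0.05  ] len 0.01 deg 0.0
top [282 238] [339 310] 956
pred [281.15731493 234.63710972] [357.65436503 311.81589244]
scene [230 136] [325 303] 1666
pred [265.27945128 134.65780914] [327.17529974 158.49710508]
```

Emit:
play_rows --series '[[[0, 0, 0], [0.003, 0, 0.06], 0], [[0, 0, 0], [0.003, 0, 0.12], 0], [[0, 0, 0], [0.003, 0, 0.18], 0], [[0, 0, 0], [0.003, 0, 0.22], 0], [[0, 0, 0], [0.003, 0, 0.235], 0]]'

```text
time_s: 39.17
tool_pos: [0.4477, -0.0832, 0.1774]
orientation: [[0.985, -0.174, -0.009], [-0.174, -0.985, 0.003], [-0.009, -0.002, -1.0]]
ft_force: [-0.3, -0.4, -1.1]
grip_width: 0.236
finger_force: 58.6
```

Emit:
play_rows --series '[[[0, 0, 0], [0, 0, 0.01], 0], [[0, 0, 0], [0, 0, 0.015], 0], [[0, 0, 0], [0, 0, 0.02], 0], [[0, 0, 0], [0, 0, 0.02], 0]]'

```text
time_s: 39.5
tool_pos: [0.4483, -0.0834, 0.1747]
orientation: [[0.985, -0.174, -0.007], [-0.174, -0.985, 0.003], [-0.007, -0.001, -1.0]]
ft_force: [0.0, 0.5, -1.0]
grip_width: 0.238
finger_force: 58.6
```

Emit:
play_rows --series '[[[0, 0, 0], [0, 0, 0.008], 0], [[0, 0, 0], [0, 0, 0.016], 0], [[0, 0, 0], [0, 0, 0.02], 0], [[0, 0, 0], [0, 0, 0.02], 0]]'

```text
time_s: 39.83
tool_pos: [0.4479, -0.0832, 0.1701]
orientation: [[0.985, -0.174, -0.008], [-0.174, -0.985, 0.003], [-0.008, -0.002, -1.0]]
ft_force: [-0.8, -0.2, -0.8]
grip_width: 0.237
finger_force: 58.8
```

Emit:
play_rows --series '[[[0, 0, 0], [0, 0, 0.004], 0], [[0, 0, 0], [0, 0, 0.006], 0], [[0, 0, 0], [0, 0, 0.006], 0]]'

```text
time_s: 40.08
tool_pos: [0.448, -0.0832, 0.1701]
orientation: [[0.985, -0.174, -0.008], [-0.174, -0.985, 0.003], [-0.008, -0.001, -1.0]]
ft_force: [-2.6, 1.0, 5.0]
grip_width: 0.244
finger_force: 59.2
```

The cover touched down exactly at the predicted height (0.1701). I'll release it and go to the displaced brush.

Emit:
play_rows --series '[[[0, 0, 0], [0, 0, 0], 22], [[0, 0, 0], [0, 0, 0], 28], [[0, 0, 0], [0, 0, 0], 40], [[0, 0, 0], [0, 0, -0.01], 55], [[0, 0, 0], [0, 0, -0.02], 60]]'

```text
time_s: 40.5
tool_pos: [0.4477, -0.0832, 0.1728]
orientation: [[0.985, -0.174, -0.008], [-0.174, -0.985, 0.003], [-0.009, -0.002, -1.0]]
ft_force: [-0.1, -0.0, 0.5]
grip_width: 0.702
finger_force: 0.0
```

Emit:
play_rows --series '[[[0, 0, 0], [0, 0, -0.05], 60], [[0, 0, 0], [0, 0, -0.15], 60], [[0, 0, 0], [0, 0, -0.3], 60], [[0, 0, 0], [0, 0, -0.45], 70], [[0, 0, 0], [0, 0, -0.6], 85]]'

```text
time_s: 40.92
tool_pos: [0.4486, -0.0835, 0.295]
orientation: [[0.985, -0.174, -0.007], [-0.174, -0.985, 0.003], [-0.008, -0.002, -1.0]]
ft_force: [0.6, 0.3, 0.5]
grip_width: 0.94
finger_force: 0.0
```

Run:
```python
from h import *
st=get_state(); print(st["tool_pos"])
path([((.54,0,.29),yaw(-5)),((.635,.10,.26),yaw(-7))])
t=grab_frame("top"); h=cv2.cvtColor(t,cv2.COLOR_RGB2HSV); p,T=campose("top"); ys=cv2.inRange(h,(20,150,80),(35,255,255)); ys[:,320:]=0; n,l,s,c=cv2.connectedComponentsWithStats(ys); i=1+np.argmax(s[1:,4]); print("brush",s[i],c[i],onplane(p,T,*c[i],.033).round(4), cv2.minAreaRect(np.argwhere(l==i)[:,::-1].astype(np.float32)))
```

```text
[ 0.44861111 -0.08348711  0.29497677]
turn [-0.0006  0.0025 -0.0278] shift [ 0.3776 -0.4904  0.0227] len 0.124 deg 5.0
turn [0.     0.     0.0111] shift [ 0.4296 -0.5395  0.15  ] len 0.141 deg 2.0
brush [217 164  32  19 464] [232.74137931 172.92025862] [0.6965 0.1058 0.033 ] ((232.739990234375, 172.3199920654297), (31.254119873046875, 16.263456344604492), 8.130102157592773)
```

Emit:
play_rows --series '[[[0, 0.002, -0.007], [0.09, -0.12, 0], 85], [[0, 0.002, -0.014], [0.18, -0.24, 0.01], 85], [[0, 0.002, -0.021], [0.28, -0.36, 0.02], 85], [[0, 0.002, -0.028], [0.378, -0.49, 0.023], 85], [[0, 0.002, -0.028], [0.378, -0.49, 0.023], 85]]'

```text
time_s: 41.38
tool_pos: [0.5432, 0.0031, 0.288]
orientation: [[0.997, -0.082, 0.001], [-0.082, -0.997, 0.004], [0.0, -0.004, -1.0]]
ft_force: [-1.3, -0.5, 0.9]
grip_width: 0.994
finger_force: 0.0
```

Emit:
play_rows --series '[[[0, 0, 0.003], [0.1, -0.13, 0.04], 85], [[0, 0, 0.006], [0.21, -0.27, 0.08], 85], [[0, 0, 0.009], [0.32, -0.4, 0.12], 85], [[0, 0, 0.011], [0.43, -0.54, 0.15], 85], [[0, 0, 0.011], [0.43, -0.54, 0.15], 85]]'

```text
time_s: 41.8
tool_pos: [0.637, 0.104, 0.255]
orientation: [[0.993, -0.117, -0.004], [-0.117, -0.993, 0.004], [-0.004, -0.004, -1.0]]
ft_force: [-0.2, -0.4, -0.9]
grip_width: 0.994
finger_force: 0.0
```

Emit:
play_rows --series '[[[0, 0, 0], [0, 0, 0], 85], [[0, 0, 0], [0, 0, 0], 85], [[0, 0, 0], [0, 0, 0], 85]]'

```text
time_s: 42.05
tool_pos: [0.6349, 0.0989, 0.2591]
orientation: [[0.993, -0.122, -0.001], [-0.122, -0.993, 0.002], [-0.001, -0.002, -1.0]]
ft_force: [-0.1, -0.4, 0.0]
grip_width: 0.996
finger_force: 0.0
```

Run:
```python
from h import *
st,im=save("wrist","wh.png"); p,T=campose("wrist",st); print(st["tool_pos"],st["qvel"].round(1))
h=cv2.cvtColor(im,cv2.COLOR_RGB2HSV); y=cv2.inRange(h,(20,100,60),(35,255,255)); n,l,s,c=cv2.connectedComponentsWithStats(y); i=1+np.argmax(s[1:,4]); x0,y0,w,hh=s[i,:4]; print(s[i])
P=np.argwhere(l==i); r=cv2.minAreaRect(P[:,::-1].astype(np.float32)); print(r); B=np.array([onplane(p,T,*q,.033)[:2] for q in cv2.boxPoints(r)]); print(B.round(4),B.mean(0))
print(im[y0-2:y0+hh+2:2,x0+w//2-20:x0+w//2+20:2].sum(2))
print("origin col",x0+w//2-20,"row",y0-2)
ctr=B.mean(0); print("pred grip top px",proj(p,T,[*ctr,.094]))
g=cv2.inRange(h,(65,60,20),(95,255,140)); n,l,s,c=cv2.connectedComponentsWithStats(g); i=1+np.argmax(s[1:,4]); print("mat comp",s[i]); hull=cv2.convexHull(np.argwhere(l==i)[:,::-1].astype(np.int32)); ap=cv2.approxPolyDP(hull,6,True)[:,0]; print([(q.tolist(),onplane(p,T,*q.astype(float),.003)[:2].round(4).tolist()) for q in ap])
```

```text
[0.63489856 0.09892246 0.25905535] [-0.3 -0.5  0.1  0.1 -0.1  0.2]
[ 234  115   67   32 2005]
((267.0, 130.5), (31.0, 66.0), 90.0)
[[0.7212 0.1428]
 [0.7115 0.0644]
 [0.6752 0.0682]
 [0.6851 0.1486]] [0.69822736 0.10599015]
[[615 618 619 616 603 322 306 314 304 306 305 307 307 301 304 307 304 304
  305 305]
 [497 514 538 537 527 417 414 406 411 411 411 412 410 399 398 388 367 364
  366 358]
 [547 548 549 552 546 551 552 551 548 546 549 549 549 547 546 546 541 543
  536 537]
 [549 549 554 554 547 548 552 554 549 549 555 553 560 554 557 557 557 558
  562 559]
 [545 548 546 546 549 551 547 548 551 549 547 553 555 554 556 554 559 557
  556 555]
 [542 544 544 546 549 524 490 503 511 513 518 502 518 547 554 553 556 554
  556 558]
 [541 546 544 546 540 471 529 538 544 547 550 551 486 442 549 554 553 552
  554 556]
 [541 541 541 544 540 472 537 544 546 554 557 564 494 407 546 552 550 553
  549 552]
 [541 542 540 546 538 464 527 535 541 549 552 558 487 406 546 549 544 546
  555 549]
 [536 539 542 540 538 449 529 532 534 541 547 549 491 411 544 545 550 552
  547 549]
 [535 536 535 535 450 430 
[... 225 characters left out ...]
41]
 [532 533 536 531 455 318 352 361 362 367 368 381 498 537 535 541 540 537
  538 542]
 [530 531 532 526 336 304 302 296 304 303 304 314 524 534 537 533 533 532
  536 536]
 [527 528 526 526 329 304 307 304 308 305 301 387 525 532 529 527 535 528
  535 534]
 [364 399 399 404 303 250 251 253 253 254 261 335 390 401 402 406 418 414
  431 451]
 [392 376 370 401 344 189 174 172 175 177 182 180 194 201 192 185 186 182
  201 199]]
origin col 247 row 113
pred grip top px (np.float64(264.4923651702561), np.float64(131.41436485435162))
mat comp [ 257  104  108   79 6419]
[([364, 108], [0.7111, -0.0206]), ([356, 182], [0.6156, -0.0048]), ([257, 178], [0.6376, 0.1291]), ([258, 104], [0.7324, 0.1143])]
```

Run:
```python
from h import *
st=get_state(); p,T=campose("wrist",st); print(onplane(p,T,265,131,.094))
path([((.6978,.1058,.12),yaw(-7)),((.6978,.1058,.046),yaw(-7))])
```

```text
[0.69867464 0.10536679 0.094     ]
turn [-0.0006  0.0001 -0.0001] shift [ 0.3079 -0.0717  0.6964] len 0.153 deg 0.1
turn [0. 0. 0.] shift [0.   0.   0.37] len 0.074 deg 0.0
```

Emit:
play_rows --series '[[[0, 0, 0], [0.08, -0.02, 0.17], 85], [[0, 0, 0], [0.16, -0.04, 0.35], 85], [[0, 0, 0], [0.24, -0.06, 0.52], 85], [[0, 0, 0], [0.308, -0.072, 0.65], 85], [[0, 0, 0], [0.308, -0.072, 0.69], 85]]'

```text
time_s: 42.52
tool_pos: [0.6961, 0.1056, 0.1145]
orientation: [[0.992, -0.123, -0.008], [-0.123, -0.992, 0.002], [-0.009, -0.001, -1.0]]
ft_force: [-0.8, -0.3, -1.6]
grip_width: 0.999
finger_force: 0.0
```

Emit:
play_rows --series '[[[0, 0, 0], [0, 0, 0], 85], [[0, 0, 0], [0, 0, 0], 85], [[0, 0, 0], [0, 0, 0], 85], [[0, 0, 0], [0, 0, 0], 85]]'

```text
time_s: 42.85
tool_pos: [0.6994, 0.107, 0.1237]
orientation: [[0.993, -0.121, 0.004], [-0.121, -0.993, 0.002], [0.004, -0.003, -1.0]]
ft_force: [0.4, -0.1, -0.0]
grip_width: 0.995
finger_force: 0.0
```

Run:
```python
from h import *
st=get_state(); print(st["tool_pos"],st["qvel"].round(1)); path([((.698,.1057,.046),yaw(-7))])
```

```text
[0.69936581 0.10699468 0.12369043] [ 0.1  0.3  0.1 -0.  -0.1 -0. ]
turn [-0.0009 -0.0012  0.0002] shift [-0.0074  0.0083  0.3884] len 0.078 deg 0.3
```

Emit:
play_rows --series '[[[-0.0009, -0.001, 0], [-0.007, 0.008, 0.11], 85], [[-0.0009, -0.001, 0], [-0.007, 0.008, 0.21], 85], [[-0.0009, -0.001, 0], [-0.007, 0.008, 0.3], 85], [[-0.0009, -0.001, 0], [-0.007, 0.008, 0.36], 85], [[-0.0009, -0.001, 0], [-0.007, 0.008, 0.385], 85]]'

```text
time_s: 43.27
tool_pos: [0.6954, 0.1059, 0.0422]
orientation: [[0.993, -0.121, -0.006], [-0.121, -0.993, -0.0], [-0.006, 0.001, -1.0]]
ft_force: [-0.1, -0.3, -0.6]
grip_width: 0.998
finger_force: 0.0
```

Emit:
play_rows --series '[[[0, 0, 0], [0, 0, 0], 60], [[0, 0, 0], [0, 0, 0], 40], [[0, 0, 0], [0, 0, 0], 20], [[0, 0, 0], [0, 0, 0], 0], [[0, 0, 0], [0, 0, 0], 0]]'

```text
time_s: 43.68
tool_pos: [0.6972, 0.1059, 0.0443]
orientation: [[0.993, -0.121, -0.003], [-0.121, -0.993, -0.0], [-0.003, 0.001, -1.0]]
ft_force: [-0.3, 0.1, 0.4]
grip_width: 0.292
finger_force: 0.0
```

Emit:
play_rows --series '[[[0, 0, 0], [0, 0, 0], 0], [[0, 0, 0], [0, 0, 0], 0], [[0, 0, 0], [0, 0, 0], 0]]'

```text
time_s: 43.93
tool_pos: [0.6969, 0.1059, 0.044]
orientation: [[0.993, -0.121, -0.003], [-0.121, -0.993, -0.0], [-0.003, 0.001, -1.0]]
ft_force: [-1.1, 0.2, 3.9]
grip_width: 0.177
finger_force: 58.7
```

Run:
```python
from h import *
st=get_state(); print(st["tool_pos"],st["ft_force"],st["grip_width"],st["finger_force"]); R=np.array(st["orientation"]); x,y,z=st["tool_pos"]
path([((x,y,z+.03),R),((.674,.055,z+.03),yaw(-7.5)),((.674,.055,z+.004),yaw(-7.5))])
```

```text
[0.69694773 0.10589597 0.04399419] [-1.13308228  0.22650863  3.90680005] 0.17673743984707418 58.73004734516144
turn [0. 0. 0.] shift [-5.0e-04  1.0e-04 -1.5e-01] len 0.03 deg 0.0
turn [0.0003 0.001  0.0031] shift [-0.0831  0.2665  0.0005] len 0.056 deg 0.6
turn [0. 0. 0.] shift [0.   0.   0.13] len 0.026 deg 0.0
```

Emit:
play_rows --series '[[[0, 0, 0], [0, 0, -0.08], 0], [[0, 0, 0], [0, 0, -0.15], 0], [[0, 0, 0], [-0.03, 0.09, -0.15], 0], [[0, 0, 0], [-0.06, 0.18, -0.15], 0], [[0, 0, 0], [-0.087, 0.267, -0.15], 0]]'

```text
time_s: 44.35
tool_pos: [0.6729, 0.0548, 0.0741]
orientation: [[0.993, -0.12, -0.003], [-0.12, -0.993, -0.001], [-0.003, 0.001, -1.0]]
ft_force: [0.6, -0.6, -1.1]
grip_width: 0.182
finger_force: 58.5
```

Emit:
play_rows --series '[[[0, 0, 0], [0, 0, 0], 0], [[0, 0, 0], [0, 0, 0], 0], [[0, 0, 0], [0, 0, 0.05], 0], [[0, 0, 0], [0, 0, 0.1], 0], [[0, 0, 0], [0, 0, 0.125], 0]]'

```text
time_s: 44.77
tool_pos: [0.6714, 0.0559, 0.0457]
orientation: [[0.993, -0.12, -0.008], [-0.12, -0.993, 0.0], [-0.008, 0.001, -1.0]]
ft_force: [-0.0, 0.2, -0.3]
grip_width: 0.181
finger_force: 58.6
```

Emit:
play_rows --series '[[[0, 0, 0], [0, 0, 0.01], 0], [[0, 0, 0], [0, 0, 0.018], 0], [[0, 0, 0], [0, 0, 0.025], 0], [[0, 0, 0], [0, 0, 0.025], 0]]'

```text
time_s: 45.1
tool_pos: [0.6727, 0.0556, 0.044]
orientation: [[0.993, -0.12, -0.005], [-0.12, -0.993, -0.0], [-0.005, 0.001, -1.0]]
ft_force: [-2.6, 0.7, 6.2]
grip_width: 0.18
finger_force: 59.3
```

Contact. I'll release, rise and back away toward a clear spot, then verify everything.

Emit:
play_rows --series '[[[0, 0, 0], [0, 0, 0], 20], [[0, 0, 0], [0, 0, 0], 35], [[0, 0, 0], [0, 0, 0], 55], [[0, 0, 0], [0, 0, 0], 70], [[0, 0, 0], [0, 0, -0.02], 80]]'

```text
time_s: 45.52
tool_pos: [0.6717, 0.055, 0.0459]
orientation: [[0.993, -0.121, -0.007], [-0.121, -0.993, -0.0], [-0.007, 0.001, -1.0]]
ft_force: [-0.0, 0.2, -0.4]
grip_width: 0.793
finger_force: 0.0
```

Emit:
play_rows --series '[[[0, 0, 0], [0, 0, -0.1], 85], [[0, 0, 0], [0, 0, -0.3], 85], [[0, 0, 0], [0, 0, -0.5], 85], [[0, 0, 0], [0, 0, -0.7], 85], [[0, 0, 0], [0, 0, -0.9], 85]]'

```text
time_s: 45.93
tool_pos: [0.6731, 0.055, 0.2291]
orientation: [[0.993, -0.121, -0.005], [-0.121, -0.993, -0.0], [-0.005, 0.001, -1.0]]
ft_force: [1.3, 0.5, 0.3]
grip_width: 0.992
finger_force: 0.0
```

Emit:
play_rows --series '[[[0, 0, 0], [-0.15, -0.15, -0.1], 85], [[0, 0, 0], [-0.3, -0.3, -0.2], 85], [[0, 0, 0], [-0.45, -0.4, -0.25], 85], [[0, 0, 0], [-0.6, -0.5, -0.3], 85], [[0, 0, 0], [-0.7, -0.6, -0.3], 85]]'

```text
time_s: 46.35
tool_pos: [0.5482, 0.1929, 0.2914]
orientation: [[0.993, -0.12, 0.0], [-0.12, -0.993, 0.001], [-0.0, -0.001, -1.0]]
ft_force: [-0.2, 0.3, 0.3]
grip_width: 0.991
finger_force: 0.0
```

Emit:
play_rows --series '[[[0, 0, 0], [0, -0.15, 0], 85], [[0, 0, 0], [0, -0.3, 0], 85], [[0, 0, 0], [0, -0.5, 0], 85], [[0, 0, 0], [0, -0.6, 0], 85], [[0, 0, 0], [0, -0.6, 0], 85]]'

```text
time_s: 46.77
tool_pos: [0.5632, 0.3145, 0.2874]
orientation: [[0.993, -0.116, -0.005], [-0.116, -0.993, 0.002], [-0.005, -0.001, -1.0]]
ft_force: [-0.5, -0.1, 1.0]
grip_width: 0.993
finger_force: 0.0
```

Run:
```python
from h import *
st=get_state(); print(st["tool_pos"],st["time_s"])
t=grab_frame("top"); sc=grab_frame("scene"); M=np.zeros((600,800,3),np.uint8); M[:450,:]=0
M[:300,:400]=cv2.resize(t[130:340,190:470],(400,300),interpolation=cv2.INTER_CUBIC); M[300:,:400]=cv2.resize(t,(400,300)); M[:600,400:]=cv2.resize(sc[110:320,150:290],(400,600),interpolation=cv2.INTER_CUBIC)
M[:600,400:]=cv2.resize(sc[110:320,185:325],(400,600),interpolation=cv2.INTER_CUBIC); cv2.imwrite("pics/m10.png",M[:,:,::-1]); cv2.imwrite("pics/tz.png",t[:,:,::-1]); cv2.imwrite("pics/sz.png",sc[:,:,::-1])
p,T=campose("top"); h=cv2.cvtColor(t,cv2.COLOR_RGB2HSV)
ys=cv2.inRange(h,(20,150,80),(35,255,255)); ys[:,320:]=0; n,l,s,c=cv2.connectedComponentsWithStats(ys); i=1+np.argmax(s[1:,4]); print("brush",s[i],onplane(p,T,*c[i],.033).round(4))
g=cv2.inRange(h,(59,100,60),(73,255,255)); g[:,:280]=0; P=np.argwhere(g)[:,::-1]; print("cover",P.min(0),P.max(0),onplane(p,T,*((P.min(0)+P.max(0))/2),.168).round(4))
```

```text
[0.56319    0.3144941  0.28742554] 46.7667
brush [236 174  34  18 481] [0.6729 0.0561 0.033 ]
cover [281 238] [351 308] [ 0.4506 -0.0829  0.168 ]
```

View pics/m10.png

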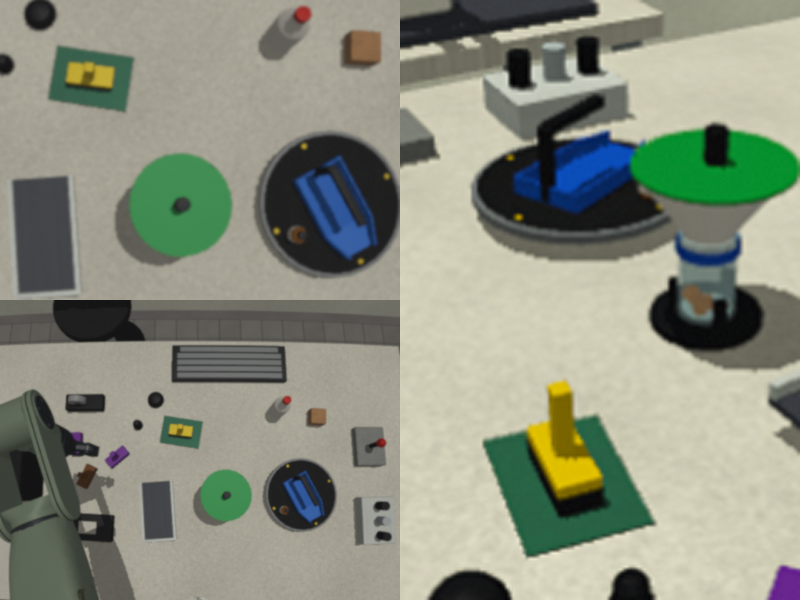

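The final view shows the cover level and centred on the funnel, with the tablets in the jar. The pan is on the platter with the oil upright, the brush is mid-mat and the board is empty.

```bash
python3 -c "
from workcell import finish_job; print(finish_job())"
```

```text
the job is handed in; nothing more can be done
None
```

I handed in the job at about 47 s: by the last pictures the tablets are in the jar (five left the board, though not counted individually in the glass), the cover lies level on the funnel, the empty pan stands within 3 mm of the platter's middle beside the upright oil bottle, and the brush, put back after a knock, stands mid-mat; the pan dragged with roughly 60 N at the wrist when I pulled it out (probably on the mat's edge), with no visible harm.

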